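# Put the headshells away under the dust cover

### The job

Lift the clear cover off the bamboo organiser by its knob and stand it gently, right way up, in the middle of the cork mat. Then return every headshell on the desk to the slot whose end block has its colour, flat in the slot with its steel collar pointing at that block, and finally put the cover gently back on the organiser so that its rim rests on the deck all round. Leave the other things on the desk where they are.

Things in the scene. Friction and masses are not known exactly. Their poses are not given: they have to be found in the camera images.
- organiser: fixed bamboo organiser, 244 (x) x 158 mm, flat deck 40 mm above the desk; origin: centre of its underside. On the deck 2 x 2 slots, each 84 (x) x 48 mm (y), between 10 mm high fences; its coloured end block closes its +x end. Fences and blocks fill the middle 202 x 116 mm of the deck; the colours are shuffled from start to start. Its drawer is a mere front, not used
- mat: fixed cork mat, 270 x 190 x 3 mm; origin: centre of its underside, x along its 270 mm side. Organiser and mat may stand on either side of the desk
- cover: loose clear acrylic lid, a box open below: outside 226 (x) x 140 x 54 mm high, inside 218 x 132 x 50 mm, steel edges, 0.3 to 0.54 kg; its rim stands on the organiser's deck around the fences. In the middle of its top a dark wooden knob, 44 (x) x 24 (y) mm, 54 to 84 mm above the origin. Origin: centre of its open underside; either way round is the same
- hs_red: red headshell fixed on a grey cradle; may be absent (None). Cradle 76 (x) x 40 (y) x 12 mm high; on it the red body, 22 mm wide (y), 12 to 34 mm above the underside, x = -31 to +19 mm; steel collar 12 mm across at the +x end. Origin: centre of the cradle's underside, x towards the collar; about 70 g. It starts on the desk, turned any way
- collar_red (a point): end of the red headshell's steel collar, 37 mm along +x from its origin and 25 mm up
- hs_black: black headshell fixed on a grey cradle; may be absent (None). Cradle 76 (x) x 40 (y) x 12 mm high; on it the black body, 22 mm wide (y), 12 to 34 mm above the underside, x = -31 to +19 mm; steel collar 12 mm across at the +x end. Origin: centre of the cradle's underside, x towards the collar; about 70 g. It starts on the desk, turned any way
- collar_black (a point): end of the black headshell's steel collar, 37 mm along +x from its origin and 25 mm up
- hs_blue: blue headshell fixed on a grey cradle; may be absent (None). Cradle 76 (x) x 40 (y) x 12 mm high; on it the blue body, 22 mm wide (y), 12 to 34 mm above the underside, x = -31 to +19 mm; steel collar 12 mm across at the +x end. Origin: centre of the cradle's underside, x towards the collar; about 70 g. It starts on the desk, turned any way
- collar_blue (a point): end of the blue headshell's steel collar, 37 mm along +x from its origin and 25 mm up
- hs_yellow: yellow headshell fixed on a grey cradle; may be absent (None). Cradle 76 (x) x 40 (y) x 12 mm high; on it the yellow body, 22 mm wide (y), 12 to 34 mm above the underside, x = -31 to +19 mm; steel collar 12 mm across at the +x end. Origin: centre of the cradle's underside, x towards the collar; about 70 g. It starts on the desk, turned any way
- collar_yellow (a point): end of the yellow headshell's steel collar, 37 mm along +x from its origin and 25 mm up
- label_red: red end block fixed on the organiser's deck, 14 (x) x 48 (y) x 12 mm high; origin: centre of its underside, at deck level, axes parallel to the organiser's. Its slot lies on its -x side: the slot's centre is 49 mm from this origin along -x
- label_black: black end block fixed on the organiser's deck, 14 (x) x 48 (y) x 12 mm high; origin: centre of its underside, at deck level, axes parallel to the organiser's. Its slot lies on its -x side: the slot's centre is 49 mm from this origin along -x
- label_blue: blue end block fixed on the organiser's deck, 14 (x) x 48 (y) x 12 mm high; origin: centre of its underside, at deck level, axes parallel to the organiser's. Its slot lies on its -x side: the slot's centre is 49 mm from this origin along -x
- label_yellow: yellow end block fixed on the organiser's deck, 14 (x) x 48 (y) x 12 mm high; origin: centre of its underside, at deck level, axes parallel to the organiser's. Its slot lies on its -x side: the slot's centre is 49 mm from this origin along -x
- coaster: blue ceramic coaster, 84 mm across, 8 mm high; loose bystander, origin at the centre of its underside
- gauge: steel balance-beam gauge, 130 mm long, 50 mm high; loose bystander, origin at the centre of its underside
- cube_box: clear acrylic cube box with shut lid, 97 mm wide, 85 mm high; loose bystander, origin at the centre of its underside
- record_weight: aluminium record weight, 76 mm across, 44 mm high; loose bystander, origin at the centre of its underside
- brush: record brush with dark wooden back, 130 mm long, 22 mm high; loose bystander, origin at the centre of its underside
- cleaner: white bottle, 48 mm across, 130 mm high; loose bystander, origin at the centre of its underside
There are look-alikes about, which are no part of the job. Leave any turquoise look-alike of the hs_red alone. Leave any purple look-alike of the hs_blue alone.

How it is judged:
By the outcome, as a careful person would: the job done as asked, in the order asked, and still so for the second after the job is handed in, with the robot touching nothing.
Of hs_red, hs_black, hs_blue, hs_yellow only 3 to 4 are there at a start; the rules pass over those that are not, and their reading is None.
At some moment in a run one of hs_red, hs_black, hs_blue, hs_yellow may be knocked a few centimetres aside while the robot is not near it.
It also fails if it takes over 210 s, if anything falls off the work surface, if the arm or the gripper's body presses on something with over 40 N, if the wrist force passes 120 N, or if a joint passes its speed limit or range.

### The arm

A 6-joint arm with a two-finger parallel gripper is mounted at the origin on the work surface. World frame = base frame: x ahead of the robot, y to its left, z up, the work surface at z = 0. Lengths are in m, angles in degrees, forces in N, time in s.
With the tool pointing down it reaches from about 0.325 to 0.9 m from the base axis. Payload 3.5 kg.
Tool frame: the origin (TCP) lies on the centre line of the jaws, within the pads' length; the fingertips stand ahead of it and the grasp point (between the pads) lies 2 mm behind it (arm.nose_length is the z of the fingertips in the tool frame, in m); z points along the fingers, y is the line along which they close (so a half turn about z gives the same grasp; the last joint's range is limited). The gripper opens to 85 mm and grips with 20 to 120 N. Pads are 22 mm wide; open, the fingers measure 114 mm over their backs; the gripper's body (76 mm by 85 mm) begins 54 mm behind the grasp point. The pads swing forward as they close: fully open they stand 13 mm farther back than shut.
Start: joints at [67.357, 15.837, -1.513, 72.651, 0, 84.076], TCP at [0.18, 0.599, 0.22] pointing down, gripper open.
Joint ranges: [-178.77, 178.77], [-48.84, 107.48], [-61.69, 71.31], [-111.58, 123.2], [-90, 87.43], [-180, 180]. Speed limits (degrees/s): [147.25, 147.25, 180, 180, 180, 180].

### API

Orientations are given as a 3x3 rotation matrix whose columns are the frame's x, y, z axes.
In Python, from rig import arm, optics gives the robot as it stands.
- The arm moves only by the tool move_arm, never from a script. Its argument "commands" is a list that holds one entry, the list of rows, each a list of 6 numbers: the shift along the tool's x, y, z in mm, then the turn, a rotation vector about the tool's x, y, z in rad. In form: [[[dx, dy, dz, rx, ry, rz], ...]]. A call has 1 to 20 rows; each row shifts and turns the commanded pose from where the row before left it, along the tool's axes as they then stand; what a row does not reach is not made up. A row lasts 1/12 s, in which the tool goes at most 41.7 mm and 7.16 degrees, less where a joint would pass 70% of its speed; a pose out of reach is approached as far as the arm can. A call with a gripper value outside its range is refused whole. "jaw" is the finger opening in mm, from 0 to 85.4, set as the call begins (left out, the last holds). The fingers move at their own pace and stop on an object; "squeeze" is the grip in N (left out, the last holds). Time passes only in rows, so rows that do not move let the fingers close. It gives the time, the measured TCP pose, the force, the opening and the grip force at its end, in the units of the state.
- arm.read_state(): the state, without advancing time (a new reading comes with each control period).
- optics.capture(name): name is "side" or "top"; returns (picture, depth): 420x560x3 uint8, red, green, blue; 420x560 float32, m along the optical axis (not along the pixel's ray), 0 where there is no reading.
- optics.camera_info(name): a dict with "K" (3x3 intrinsics, pixels), "rvec" (rotation vector, rad) and "tvec" (3), from world to camera coordinates, as OpenCV has them. Camera axes: x right, y down, z forward; pixel columns grow to the right and rows downward; lengths in m; the calibration is good to about 2 mm. A picture is of the moment at which its call begins. camera_info takes no time and is no camera call.
- arm.hand_in(): hands the job in; it is judged then, once.
The state is a dict: "time": time; "joint_positions": joint angles; "joint_vel": joint speeds; "joint_torque": joint torques, N m; "eef_pos": TCP position; "eef_rot": TCP orientation; "ft_force": force on the tool from outside, world axes, zero at the start; "moment": the same for the moment, N m; "width": finger opening in m; "grasp_force": force on a finger pad.
Only numpy, scipy, OpenCV 4.12 (cv2) and the standard library are available. Lean on these libraries where they do the work, as an engineer would, in place of code of your own. Each camera call takes 0.05 s, during which the arm holds its last target. There are 200 camera calls.

## Working session

There is one attempt and no reset: what is moved stays moved. The work goes in short steps, Python scripts to look and compute and a tool call to move; the robot and the scene stay as the last step left them, time stands still between calls to the robot, and variables do not carry over. Pictures are saved under pics/ and viewed, at most 17 in all, crops included, and the job is handed in when it is done.

Besides the shell and the picture viewer there is one more tool, called after "Emit:" by a JSON object that holds its "op" and its "data", one argument or row to a line. move_arm: Moves the arm, as the interface text tells. Its arguments: {"type":"object","properties":{"commands":{"type":"array"},"jaw":{"type":"number"},"squeeze":{"type":"number"}},"required":["commands"]}

```bash
ls; mkdir -p pics
cat > h.py <<'E'
import numpy as np, cv2
from rig import arm, optics
def cam(n):
    c=optics.camera_info(n); R=cv2.Rodrigues(np.array(c["rvec"],float))[0]
    return np.array(c["K"],float),R,np.array(c["tvec"],float).ravel()
def shot(n,f=None):
    p,d=optics.capture(n)
    if f: cv2.imwrite(f"pics/{f}.png",p[:,:,::-1])
    return p,d
def cloud(n,d):
    K,R,t=cam(n); v,u=np.mgrid[:d.shape[0],:d.shape[1]]
    c=np.stack([(u-K[0,2])/K[0,0]*d,(v-K[1,2])/K[1,1]*d,d],-1)
    W=(c-t)@R; W[d==0]=np.nan; return W
def proj(n,P):
    K,R,t=cam(n); c=np.atleast_2d(P)@R.T+t; q=c@K.T; return q[:,:2]/q[:,2:]
def ray(n,u,v,z):
    "world point on plane z seen at pixel"
    K,R,t=cam(n); o=-R.T@t; r=R.T@np.linalg.inv(K)@np.array([u,v,1.]); return o+r*(z-o[2])/r[2]
E
python3 - <<'E'
from h import *
for n in("top","side"):
    p,d=shot(n,n+"0"); np.savez(n+"0.npz",p=p,d=d); K,R,t=cam(n); print(n,K.round(1).tolist(),(-R.T@t).round(3),R[2].round(3),(d>0).mean())
s=arm.read_state(); print({k:np.round(v,3).tolist() for k,v in s.items()},arm.nose_length)
E
```

```text
pics
top [[523.2, 0.0, 270.2], [0.0, 523.2, 203.0], [0.0, 0.0, 1.0]] [ 0.319 -0.01   1.439] [ 0.149 -0.016 -0.989] 0.9958460884353741
side [[433.9, 0.0, 279.7], [0.0, 433.9, 202.2], [0.0, 0.0, 1.0]] [0.325 0.62  0.813] [ 0.203 -0.642 -0.74 ] 0.9961947278911565
{'time': 0.1, 'joint_positions': [67.355, 15.877, -1.59, 72.653, 0.001, 84.074], 'joint_vel': [0.008, -0.078, 0.296, 0.001, -0.06, 0.043], 'joint_torque': [0.001, -44.671, 29.613, 0.008, -0.0, -0.0], 'eef_pos': [0.18, 0.598, 0.219], 'eef_rot': [[-0.958, 0.288, -0.001], [0.288, 0.958, -0.002], [0.0, -0.002, -1.0]], 'ft_force': [0.2, 1.197, -0.923], 'moment': [0.022, 0.074, 0.006], 'grasp_force': 0.0, 'width': 0.085} 0.017
```

View pics/top0.png

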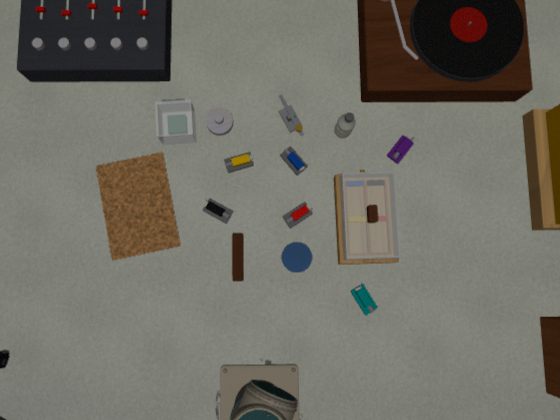

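View pics/side0.png

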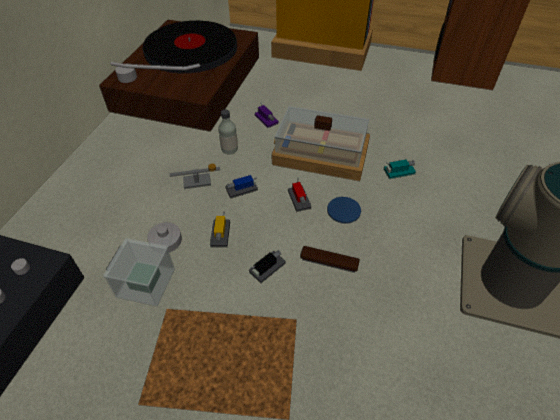

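Run:
```python
from h import *
T=np.load("top0.npz");S=np.load("side0.npz")
a=cv2.resize(T["p"][160:275,320:410],None,fx=5,fy=5,interpolation=cv2.INTER_CUBIC)
b=cv2.resize(S["p"][100:180,265:378],None,fx=3.8,fy=5,interpolation=cv2.INTER_CUBIC)
W=np.zeros((575,800,3),np.uint8);W[:575,:450]=a;c=cv2.resize(b,(350,300));W[:300,450:]=c
W[300:575,450:]=cv2.resize(T["p"][135:235,195:322],(350,275),interpolation=cv2.INTER_CUBIC)
cv2.imwrite("pics/z1.png",W[:,:,::-1])
# top-surface heights
w=cloud("top",T["d"])
for n,(u,v) in dict(desk=(200,320),mat=(138,206),knob=(373,213),deckedge=(341,200),covertop=(385,200),org2=(368,240)).items(): print(n,w[v,u].round(3))
for n in("top","side"):
    D=T if n=="top" else S; w=cloud(n,D["d"]); h=cv2.cvtColor(D["p"],cv2.COLOR_RGB2HSV); H,s,V=[h[...,i].astype(int) for i in range(3)]
    for c,m in dict(red=((H<6)|(H>174))&(s>180)&(V>90),yellow=(H>20)&(H<32)&(s>170)&(V>100),blue=(H>108)&(H<125)&(s>180)&(V>80),black=(V<35)).items():
        k,l,st,ce=cv2.connectedComponentsWithStats(m.astype(np.uint8))
        for i in range(1,k):
            if 15<st[i,4]<600:
                q=w[l==i]; print(n,c,st[i].tolist(),np.nanmedian(q,0).round(3),"zmax",np.nanpercentile(q[:,2],90).round(3))
```

```text
desk [ 0.219  0.158 -0.001]
mat [0.529 0.331 0.005]
knob [ 0.489 -0.293  0.122]
deckedge [ 0.533 -0.222  0.057]
covertop [ 0.526 -0.331  0.097]
org2 [ 0.422 -0.283  0.096]
top red [88, 3, 8, 5, 34] [1.067 0.452 0.102] zmax 0.105
top red [36, 6, 8, 5, 33] [1.059 0.591 0.101] zmax 0.105
top red [114, 6, 8, 5, 35] [1.061 0.38  0.101] zmax 0.106
top red [62, 10, 8, 5, 38] [1.048 0.521 0.1  ] zmax 0.105
top red [139, 10, 8, 5, 34] [1.048 0.311 0.102] zmax 0.105
top red [291, 205, 18, 16, 134] [ 0.504 -0.112  0.033] zmax 0.037
top yellow [231, 154, 19, 12, 141] [0.651 0.049 0.034] zmax 0.037
top blue [288, 152, 16, 15, 59] [ 0.652 -0.102  0.034] zmax 0.037
top black [206, 202, 19, 14, 136] [0.517 0.117 0.034] zmax 0.037
top black [0, 352, 9, 16, 108] [0.167 0.531 0.3  ] zmax 0.318
top black [253, 380, 43, 21, 299] [ 0.081 -0.031  0.23 ] zmax 0.261
side red [293, 182, 13, 15, 115] [ 0.507 -0.111  0.033] zmax 0.035
side yellow [214, 216, 11, 17, 153] [0.655 0.05  0.033] zmax 0.035
side blue [234, 176, 19, 10, 101] [ 0.653 -0.102  0.033] zmax 0.035
side black [368, 0, 4, 18, 28] [ 0.468 -0.838  0.179] zmax 0.204
side black [433, 0, 21, 74, 240] [ 0.224 -0.799  0.145] zmax 0.233
side black [364, 19, 5, 25, 39] [ 0.468 -0.835  0.109] zmax 0.142
side black [259, 110, 7, 8, 17] [ 0.699 -0.395  0.026] zmax 0.029
side black [315, 121, 17, 9, 106] [ 0.492 -0.281  0.11 ] zmax 0.12
side black [535, 187, 9, 24, 95] [0.062 0.028 0.28 ] zmax 0.288
side black [255, 253, 22, 23, 274] [0.517 0.12  0.032] zmax 0.035
side black [301, 255, 56, 17, 162] [0.388 0.072 0.014] zmax 0.019
```

View pics/z1.png

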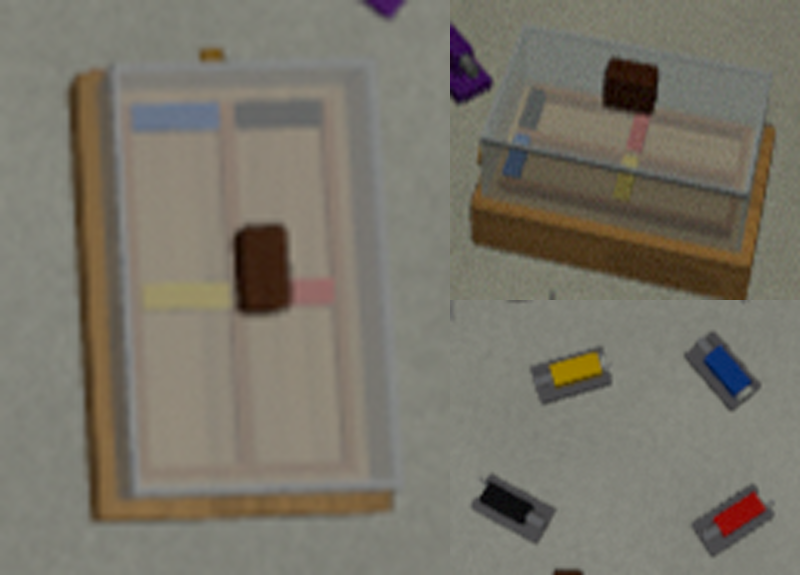

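```bash
cat >> h.py <<'E'
def fitbox(n,p,mask_fn): pass
def rect(n,p,c,yaw,z,L=.06,Wd=.035,s=4000):
    "ortho resample on plane z, x along yaw to the right, y up"
    xs=np.arange(-L,L,1/s);ys=np.arange(Wd,-Wd,-1/s);X,Y=np.meshgrid(xs,ys)
    P=np.stack([c[0]+X*np.cos(yaw)-Y*np.sin(yaw),c[1]+X*np.sin(yaw)+Y*np.cos(yaw),np.full_like(X,z)],-1).reshape(-1,3)
    q=proj(n,P).astype(np.float32).reshape(*X.shape,2); return cv2.remap(p,q[...,0],q[...,1],cv2.INTER_CUBIC)
def masks(p):
    h=cv2.cvtColor(p,cv2.COLOR_RGB2HSV); H,s,V=[h[...,i].astype(int) for i in range(3)]
    return dict(red=((H<6)|(H>174))&(s>150)&(V>70),yellow=(H>20)&(H<32)&(s>150)&(V>80),blue=(H>108)&(H<122)&(s>150)&(V>60),black=(V<38))
def body(n,p,d,c,near):
    w=cloud(n,d); m=masks(p)[c]&(np.hypot(w[...,0]-near[0],w[...,1]-near[1])<.035)
    vu=np.argwhere(m); P=np.array([ray(n,u,v,.034)[:2] for v,u in vu if 0.022<w[v,u,2]])
    r=cv2.minAreaRect((P*1000).astype(np.float32)); b=cv2.boxPoints(r)/1000
    e0,e1=b[1]-b[0],b[2]-b[1]; e=e0 if np.hypot(*e0)>np.hypot(*e1) else e1
    return np.array(r[0])/1000,np.arctan2(e[1],e[0]),sorted(r[1]),len(P)
E
python3 - <<'E'
from h import *
D={n:np.load(n+"0.npz") for n in("top","side")}
near=dict(red=(.505,-.111),yellow=(.652,.049),blue=(.652,-.102),black=(.517,.118))
rows=[]
for c,x in near.items():
    im=[];y0=None
    for n in D:
        C,y,s,k=body(n,D[n]["p"],D[n]["d"],c,x); print(c,n,C.round(4),np.degrees(y).round(1)%180,np.round(s,1),k)
        if y0 is None:y0=y
        im.append(rect(n,D[n]["p"],x,y0,.012,.05,.03,3800))
    rows.append(np.hstack(im))
W=np.vstack(rows);W=cv2.resize(W,(700,600)) if W.shape[0]>600 else W
print(W.shape);cv2.imwrite("pics/z2.png",W[:,:,::-1])
pts=[(112,65),(368,66),(398,490),(130,495)]
q=np.array([ray("top",320+u/5,160+v/5,.094) for u,v in pts]);print("cover",q.round(4).tolist(),q.mean(0),np.linalg.norm(np.diff(q,axis=0),axis=1))
for n,z in(("top",.124),("side",.124)):
    p,d=D[n]["p"],D[n]["d"];w=cloud(n,d);h=cv2.cvtColor(p,cv2.COLOR_RGB2HSV)
    m=(h[...,2]<75)&(abs(w[...,0]-.49)<.04)&(abs(w[...,1]+.29)<.035)&(w[...,2]>.116)
    P=w[m];r=cv2.minAreaRect((P[:,:2]*1000).astype(np.float32));print("knob",n,m.sum(),r,P.mean(0),np.percentile(P[:,2],[10,90]))
p,d=D["top"]["p"],D["top"]["d"];h=cv2.cvtColor(p,cv2.COLOR_RGB2HSV).astype(int)
w=cloud("top",d)
m=(h[...,0]<25)&(h[...,1]>110)&(h[...,2]>70)&(abs(w[...,0]-.53)<.2)&(abs(w[...,1]-.33)<.16)
P=w[m];r=cv2.minAreaRect((P[:,:2]*1000).astype(np.float32));print("mat",r,P.mean(0))
E
```

```text
red top [ 0.5031 -0.1128] 121.6 [21.  48.4] 138
red side [ 0.5053 -0.1079] 121.9 [21.4 56.9] 132
yellow top [0.6498 0.0483] 106.0 [23.2 48.7] 144
yellow side [0.6533 0.0528] 106.6 [22.6 53.9] 169
blue top [ 0.6485 -0.1024] 37.4 [23.1 47.9] 78
blue side [ 0.649  -0.0974] 39.2 [31.1 47.3] 124
black top [0.5161 0.1174] 60.9 [21.4 48.1] 141
black side [0.518  0.1214] 58.2 [27.1 50.8] 232
(600, 700, 3)
cover [[0.5993, -0.2224, 0.094], [0.5979, -0.3575, 0.094], [0.3756, -0.363, 0.094], [0.3743, -0.2249, 0.094]] [ 0.48676632 -0.29195198  0.094     ] [0.13505749 0.22233652 0.13810403]
knob top 144 ((488.3509216308594, -291.39495849609375), (43.978424072265625, 23.244976043701172), 6.544620513916016) [ 0.48797014 -0.2912025   0.12307053] [0.11905012 0.12653055]
knob side 118 ((492.1928405761719, -289.04766845703125), (42.42261505126953, 27.682863235473633), 9.325496673583984) [ 0.49144253 -0.28823677  0.12189948] [0.11807688 0.12432507]
mat ((532.2257080078125, 334.52239990234375), (267.7060546875, 188.83883666992188), 11.783397674560547) [0.52989771 0.33399143 0.0027169 ]
```

View pics/z2.png

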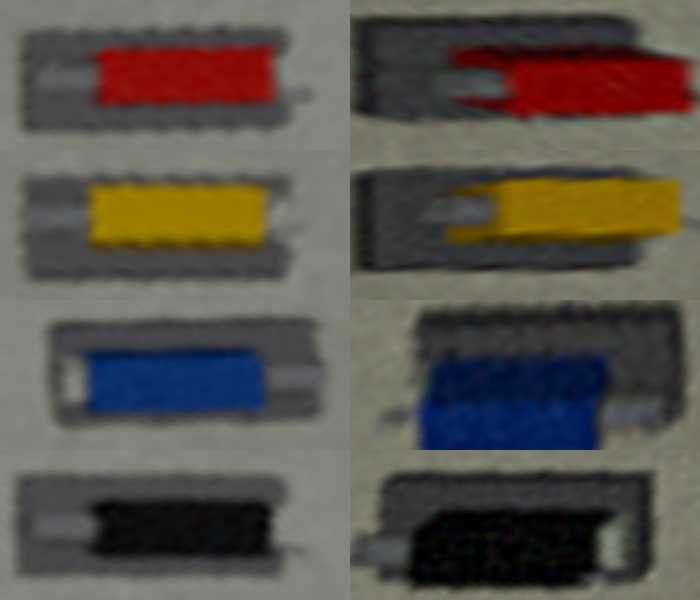

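```bash
cat >> h.py <<'E'
from scipy.optimize import minimize
def bx(x0,x1,y0,y1,z0,z1): return np.array([[x,y,z] for x in(x0,x1) for y in(y0,y1) for z in(z0,z1)])/1000.
HS=[bx(-38,38,-20,20,0,12),bx(-31,19,-11,11,12,34),bx(19,37,-6,6,19,31)]
KNOB=[bx(-22,22,-12,12,54,84)]
def sil(n,boxes,pose,z,roi,ss=8):
    u0,v0,u1,v1=roi; M=np.zeros(((v1-v0)*ss,(u1-u0)*ss),np.uint8); c,s=np.cos(pose[2]),np.sin(pose[2])
    for b in boxes:
        P=np.c_[pose[0]+b[:,0]*c-b[:,1]*s,pose[1]+b[:,0]*s+b[:,1]*c,b[:,2]+z]
        q=((proj(n,P)+.5-[u0,v0])*ss).astype(np.float32); cv2.fillConvexPoly(M,cv2.convexHull(q).astype(np.int32),1)
    return cv2.resize(M.astype(np.float32),(u1-u0,v1-v0),interpolation=cv2.INTER_AREA)
def fit(n,mask,boxes,pose,z=0,pad=28):
    a=proj(n,[[pose[0],pose[1],z+.02]])[0].astype(int); roi=(a[0]-pad,a[1]-pad,a[0]+pad,a[1]+pad)
    m=mask[roi[1]:roi[3],roi[0]:roi[2]].astype(np.float32)
    f=lambda p:np.abs(sil(n,boxes,(p[0]/1000,p[1]/1000,p[2]/50),z,roi)-m).sum()
    x0=np.array([pose[0]*1000,pose[1]*1000,pose[2]*50]); 
    r=minimize(f,x0,method="Nelder-Mead",options=dict(initial_simplex=x0+np.vstack([np.zeros(3),5*np.eye(3)]),xatol=.05,fatol=.01))
    r=minimize(f,r.x,method="Nelder-Mead",options=dict(initial_simplex=r.x+np.vstack([np.zeros(3),-3*np.eye(3)]),xatol=.05,fatol=.01))
    return np.array([r.x[0],r.x[1],np.degrees(r.x[2]/50)]),r.fun/m.sum()
def objmask(n,p,near,z=0,rad=.05):
    "not desk (light grey), connected blob nearest to near"
    h=cv2.cvtColor(p,cv2.COLOR_RGB2HSV).astype(int); g=(h[...,2]<112)|(h[...,1]>90)
    q=proj(n,[[near[0],near[1],z+.02]])[0]; k,l=cv2.connectedComponents(g.astype(np.uint8)); v,u=int(q[1]+.5),int(q[0]+.5)
    return l==np.bincount(l[v-4:v+5,u-4:u+5][g[v-4:v+5,u-4:u+5]].ravel()).argmax()
E
python3 - <<'E'
from h import *
D={n:np.load(n+"0.npz") for n in("top","side")}
P0=dict(red=(.501,-.106,121.7),yellow=(.650,.055,106.3),blue=(.653,-.096,38.3),black=(.514,.113,-119.5))
p=D["top"]["p"];print("desk V",p[300,200],p[320,100])
for c,(x,y,a) in P0.items():
    for n in D:
        m=objmask(n,D[n]["p"],(x,y)); r=fit(n,m,HS,(x,y,np.radians(a))); print(c,n,m.sum(),r[0].round(1),round(float(r[1]),3))
for n in D:
    h=cv2.cvtColor(D[n]["p"],cv2.COLOR_RGB2HSV);w=cloud(n,D[n]["d"])
    m=(h[...,2]<85)&(np.hypot(w[...,0]-.49,w[...,1]+.29)<.045)&(w[...,2]>.085)
    r=fit(n,m,KNOB,(.49,-.29,.03),.04); print("knob",n,m.sum(),r[0].round(1),r[1])
E
```

```text
desk V [126 127 119] [122 122 115]
red top 441 [ 501.1 -107.3  122.8] 0.095
red side 486 [ 503.9 -107.1  122.9] 0.067
yellow top 419 [650.4  54.3 105.9] 0.071
yellow side 571 [654.1  54.9 106.7] 0.059Traceback (most recent call last):
  File "<stdin>", line 7, in <module>
  File "h.py", line 50, in fit
    r=minimize(f,r.x,method="Nelder-Mead",options=dict(initial_simplex=r.x+np.vstack([np.zeros(3),-3*np.eye(3)]),xatol=.05,fatol=.01))
    res = _minimize_neldermead(fun, x0, args, callback, bounds=bounds,
                               **options)
    fsim[j] = func(sim[j])
              ~~~~^^^^^^^^
    fx = function(np.copy(x), *(wrapper_args + args))
  File "h.py", line 47, in <lambda>
    f=lambda p:np.abs(sil(n,boxes,(p[0]/1000,p[1]/1000,p[2]/50),z,roi)-m).sum()
                      ~~~^^^^^^^^^^^^^^^^^^^^^^^^^^^^^^^^^^^^^^^^^^^^^
  File "h.py", line 42, in sil
    q=((proj(n,P)+.5-[u0,v0])*ss).astype(np.float32); cv2.fillConvexPoly(M,cv2.convexHull(q).astype(np.int32),1)
        ~~~~^^^^^
  File "h.py", line 15, in proj
    K,R,t=cam(n); c=np.atleast_2d(P)@R.T+t; q=c@K.T; return q[:,:2]/q[:,2:]
          ~~~^^^
  File "h.py", line 4, in cam
    c=optics.camera_info(n); R=cv2.Rodrigues(np.array(c["rvec"],float))[0]
ValueError: time passes only in moves, steps and waits
```

```bash
sed -i 's/^def cam(n):/import functools\n@functools.cache\ndef cam(n):/' h.py
python3 - <<'E'
from h import *
D={n:np.load(n+"0.npz") for n in("top","side")}
P0=dict(blue=(.653,-.096,38.3),black=(.514,.113,-119.5))
for c,(x,y,a) in P0.items():
    for n in D:
        m=objmask(n,D[n]["p"],(x,y)); r=fit(n,m,HS,(x,y,np.radians(a))); print(c,n,m.sum(),r[0].round(1),round(float(r[1]),3))
for n in D:
    h=cv2.cvtColor(D[n]["p"],cv2.COLOR_RGB2HSV);w=cloud(n,D[n]["d"])
    m=(h[...,2]<85)&(np.hypot(w[...,0]-.49,w[...,1]+.29)<.045)&(w[...,2]>.085)
    r=fit(n,m,KNOB,(.49,-.29,.03),.04); print("knob",n,m.sum(),r[0].round(1),r[1])
s=arm.read_state();print(s["time"],s["eef_rot"].round(3).tolist() if hasattr(s["eef_rot"],"round") else s["eef_rot"])
E
```

```text
blue top 418 [654.1 -99.   39.7] 0.071
blue side 532 [657.9 -99.9  39.8] 0.071
black top 428 [ 513.9  112.  -119.2] 0.067
black side 686 [ 517.9  112.  -119.4] 0.067
knob top 179 [ 489.1 -292.1    3.3] 0.2053072625698324
knob side 231 [ 492.7 -292.6    4.7] 0.14671266233766234
0.1 [[-0.958, 0.288, -0.001], [0.288, 0.958, -0.002], [0.0, -0.002, -1.0]]
```

```bash
cat > plan.py <<'E'
import sys,numpy as np
from rig import arm
# usage: plan.py ty_deg x y z [ty x y z ...] (mm): prints turn and tool shifts, leg by leg
s=arm.read_state();R=np.array(s["eef_rot"]);p=np.array(s["eef_pos"])*1000
ty=np.degrees(np.arctan2(R[1,1],R[0,1])); j=s["joint_positions"]
print("t",round(s["time"],2),"pos",p.round(1),"ty",ty.round(2),"tilt z",R[:,2].round(4),"w",round(s["width"]*1000,1),"gf",round(s["grasp_force"],1),"F",np.round(s["ft_force"],1),"j6",round(j[5],1),"nose",arm.nose_length)
a=[float(v) for v in sys.argv[1:]]
for i in range(0,len(a),4):
    t,q=a[i],np.array(a[i+1:i+4]); d=(t-ty+180)%360-180
    if i==0 and "-" : pass
    y=np.radians(t);Y=np.array([np.cos(y),np.sin(y),0]);X=np.array([np.sin(y),-np.cos(y),0])*-1
    X=np.cross(Y,[0,0,-1.]); w=q-p; j1=np.degrees(np.arctan2(q[1],q[0]))
    L=np.linalg.norm(w); print(f"leg{i//4}: turn rz {-np.radians(d):.3f} rad; shift dx {w@X:.1f} dy {w@Y:.1f} dz {-w[2]:.1f}  len {L:.0f}  j6~{(j1+90-t+180)%360-180:.0f} r {np.hypot(*q[:2]):.0f}")
    ty=t;p=q
E
python3 plan.py 93.3 480 200 220 93.3 491 -292 220 93.3 491 -292 117
```

```text
t 0.1 pos [179.5 597.9 218.9] ty 73.28 tilt z [-8.0e-04 -1.9e-03 -1.0e+00] w 85.3 gf 0.0 F [ 0.2  1.2 -0.9] j6 84.1 nose 0.017
leg0: turn rz -0.349 rad; shift dx -277.1 dy -414.5 dz -1.1  len 499  j6~19 r 520
leg1: turn rz -0.000 rad; shift dx 17.3 dy -491.8 dz -0.0  len 492  j6~-34 r 571
leg2: turn rz -0.000 rad; shift dx 0.0 dy 0.0 dz 103.0  len 103  j6~-34 r 571
```

Emit:
{"op": "move_arm", "data": {
  "commands": [
    [[0,0,0,0,0,-0.116],[0,0,0,0,0,-0.116],[0,0,0,0,0,-0.116],[-10,-15,0,0,0,0],[-20,-30,0,0,0,0],[-22,-33,0,0,0,0],[-22,-33,0,0,0,0],[-22,-33,0,0,0,0],[-22,-33,0,0,0,0],[-22,-33,0,0,0,0],[-22,-33,0,0,0,0],[-22,-33,0,0,0,0],[-22,-33,0,0,0,0],[-22,-33,0,0,0,0],[-22,-33,0,0,0,0],[-20,-30,0,0,0,0],[-7,-10,0,0,0,0],[0,0,0,0,0,0]]
  ],
  "jaw": 24
}}

```text
time: 1.6
eef_pos: [0.4812, 0.1975, 0.2196]
eef_rot: [[-0.999, -0.052, -0.0], [-0.052, 0.999, -0.001], [0.0, -0.001, -1.0]]
ft_force: [0.2, 0.1, -0.4]
width: 0.024
grasp_force: 0.0
```

```bash
python3 plan.py  93.3 491 -292 200 93.3 491 -292 117
```

```text
t 1.6 pos [481.2 197.5 219.6] ty 92.96 tilt z [-1.e-04 -5.e-04 -1.e+00] w 24.0 gf 0.0 F [ 0.2  0.1 -0.4] j6 12.2 nose 0.017
leg0: turn rz -0.006 rad; shift dx 18.4 dy -489.3 dz 19.6  len 490  j6~-34 r 571
leg1: turn rz -0.000 rad; shift dx 0.0 dy 0.0 dz 83.0  len 83  j6~-34 r 571
```

Emit:
{"op": "move_arm", "data": {
  "commands": [
    [[0,-15,2,0,0,-0.006],[1,-30,2,0,0,0],[2,-38,2,0,0,0],[2,-40,2,0,0,0],[2,-40,2,0,0,0],[2,-40,2,0,0,0],[2,-40,2,0,0,0],[2,-40,2,0,0,0],[2,-40,2,0,0,0],[1.4,-40,1.6,0,0,0],[1,-40,0,0,0,0],[1,-40,0,0,0,0],[0,-30,0,0,0,0],[0,-16,0,0,0,0],[0,0,10,0,0,0],[0,0,20,0,0,0],[0,0,20,0,0,0],[0,0,0,0,0,0],[0,0,0,0,0,0]]
  ],
  "jaw": 70
}}

```text
time: 3.18
eef_pos: [0.4904, -0.2864, 0.1487]
eef_rot: [[-0.998, -0.064, -0.004], [-0.064, 0.998, 0.003], [0.003, 0.004, -1.0]]
ft_force: [-0.1, 0.0, -0.2]
width: 0.0704
grasp_force: 0.0
```

```bash
python3 plan.py  93.3 491 -292 117
python3 - <<'E'
from h import *
p,_=shot("side");q,_=shot("top")
W=np.hstack([cv2.resize(p[60:190,240:390],(400,347),interpolation=cv2.INTER_CUBIC),cv2.resize(q[150:280,310:460],(400,347),interpolation=cv2.INTER_CUBIC)])
cv2.imwrite("pics/z3.png",W[:,:,::-1])
E
```

```text
t 3.18 pos [ 490.4 -286.4  148.7] ty 93.67 tilt z [-0.0037  0.0035 -1.    ] w 70.4 gf 0.0 F [-0.1  0.  -0.2] j6 -40.5 nose 0.017
leg0: turn rz 0.007 rad; shift dx -0.3 dy -5.6 dz 31.7  len 32  j6~-34 r 571
```

View pics/z3.png

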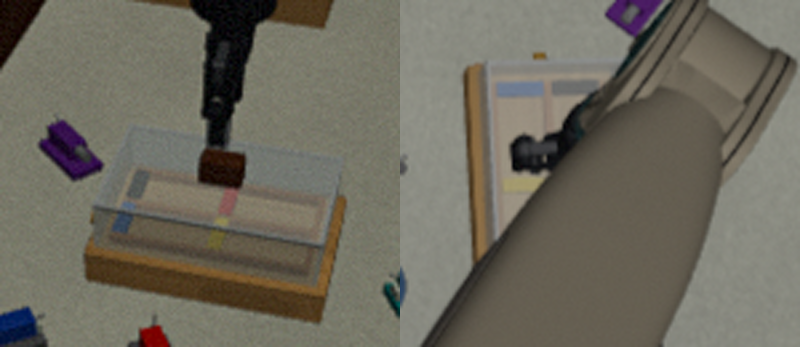

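Emit:
{"op": "move_arm", "data": {
  "commands": [
    [[0,0,0,0,0,0],[0,0,0,0,0,0],[0,0,8,0,0,0],[0,0,8,0,0,0],[0,0,8,0,0,0],[0,0,4,0,0,0],[0,0,0,0,0,0],[0,0,0,0,0,0]]
  ]
}}

```text
time: 3.95
eef_pos: [0.4911, -0.2891, 0.1216]
eef_rot: [[-0.998, -0.062, -0.001], [-0.062, 0.998, 0.001], [0.001, 0.001, -1.0]]
ft_force: [1.2, -0.5, 0.6]
width: 0.07
grasp_force: 0.0
```

```bash
python3 plan.py  93.3 491 -292 117
python3 - <<'E'
from h import *
p,_=shot("side")
cv2.imwrite("pics/z4.png",cv2.resize(p[80:170,270:390],(640,480),interpolation=cv2.INTER_CUBIC)[:,:,::-1])
E
```

```text
t 3.95 pos [ 491.1 -289.1  121.6] ty 93.56 tilt z [-0.0013  0.001  -1.    ] w 70.0 gf 0.0 F [ 1.2 -0.5  0.6] j6 -40.5 nose 0.017
leg0: turn rz 0.004 rad; shift dx 0.3 dy -2.9 dz 4.6  len 5  j6~-34 r 571
```

View pics/z4.png

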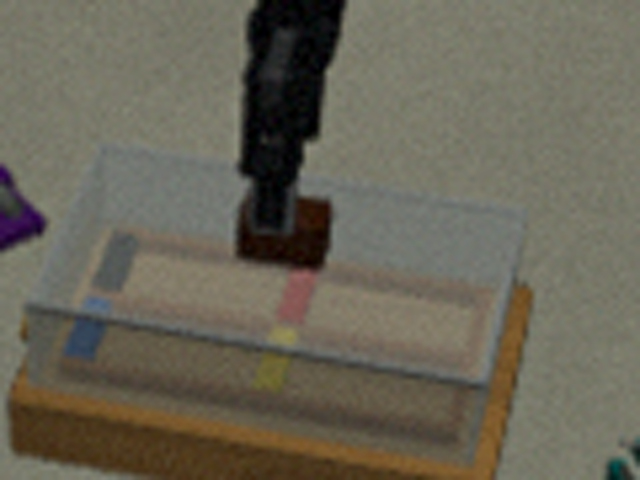

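Emit:
{"op": "move_arm", "data": {
  "commands": [
    [[0,-2.5,2,0,0,0],[0,0,2.5,0,0,0],[0,0,0,0,0,0],[0,0,0,0,0,0]]
  ]
}}

```text
time: 4.33
eef_pos: [0.4917, -0.292, 0.1179]
eef_rot: [[-0.998, -0.062, -0.0], [-0.062, 0.998, 0.0], [0.0, 0.0, -1.0]]
ft_force: [-1.0, -0.1, -0.4]
width: 0.0698
grasp_force: 0.0
```

Emit:
{"op": "move_arm", "data": {
  "commands": [
    [[0,0,0,0,0,0],[0,0,0,0,0,0],[0,0,0,0,0,0],[0,0,0,0,0,0],[0,0,0,0,0,0],[0,0,0,0,0,0],[0,0,0,0,0,0],[0,0,0,0,0,0],[0,0,0,0,0,0],[0,0,0,0,0,0]]
  ],
  "jaw": 15,
  "squeeze": 60
}}

```text
time: 5.17
eef_pos: [0.4918, -0.2919, 0.1179]
eef_rot: [[-0.998, -0.062, 0.0], [-0.062, 0.998, -0.0], [-0.0, -0.0, -1.0]]
ft_force: [0.8, -0.4, -0.7]
width: 0.0151
grasp_force: 0.0
```

```bash
python3 plan.py
python3 - <<'E'
from h import *
p,_=shot("side");t,_=shot("top")
W=np.vstack([np.hstack([cv2.resize(p[70:160,270:390],(500,375),interpolation=cv2.INTER_CUBIC),cv2.resize(t[170:260,325:397],(300,375),interpolation=cv2.INTER_CUBIC)])])
cv2.imwrite("pics/z5.png",W[:,:,::-1])
E
```

```text
t 5.17 pos [ 491.8 -291.9  117.9] ty 93.56 tilt z [ 0. -0. -1.] w 15.1 gf 0.0 F [ 0.8 -0.4 -0.7] j6 -40.7 nose 0.017
```

View pics/z5.png

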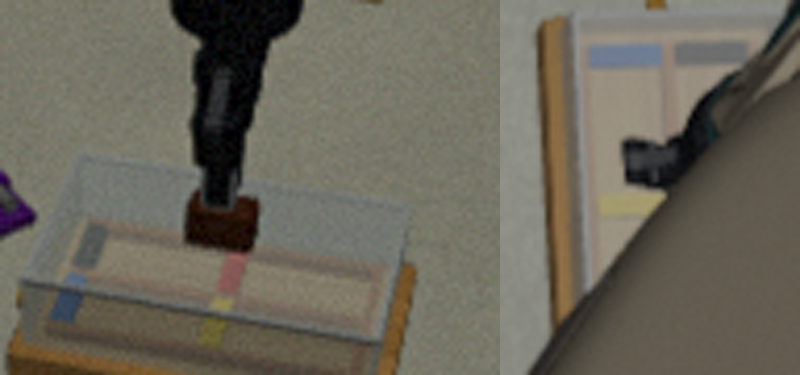

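Run:
```python
from h import *
P=[[.4918,-.2919,z] for z in(.1009,.118,.135,.172)]
for n in("side","top"): print(n,proj(n,P).round(1).tolist())
p,d=shot("side");w=cloud("side",d)
for v in range(98,132,2):
    print(v,[(int(u),w[v,u].round(3).tolist(),p[v,u].tolist()) for u in(319,323)])
```

```text
side [[322.9, 125.4], [323.3, 120.1], [323.7, 114.8], [324.7, 102.7]]
top [[370.8, 213.0], [372.2, 212.1], [373.6, 211.3], [376.8, 209.2]]
98 [(319, [0.495, -0.23, 0.226], [31, 35, 35]), (323, [0.486, -0.234, 0.225], [27, 29, 32])]
100 [(319, [0.494, -0.229, 0.221], [36, 32, 30]), (323, [0.485, -0.229, 0.223], [17, 20, 20])]
102 [(319, [0.494, -0.23, 0.215], [14, 8, 14]), (323, [0.484, -0.228, 0.218], [2, 0, 3])]
104 [(319, [0.495, -0.238, 0.204], [13, 11, 12]), (323, [0.485, -0.235, 0.207], [8, 8, 11])]
106 [(319, [0.496, -0.241, 0.196], [0, 0, 4]), (323, [0.486, -0.241, 0.198], [4, 4, 8])]
108 [(319, [0.497, -0.251, 0.183], [0, 2, 0]), (323, [0.488, -0.252, 0.184], [21, 18, 23])]
110 [(319, [0.498, -0.254, 0.175], [23, 25, 25]), (323, [0.487, -0.253, 0.178], [0, 0, 1])]
112 [(319, [0.5, -0.269, 0.158], [41, 44, 43]), (323, [0.491, -0.272, 0.158], [13, 10, 11])]
114 [(319, [0.5, -0.268, 0.153], [28, 29, 31]), (323, [0.49, -0.271, 0.152], [12, 9, 11])]
116 [(319, [0.499, -0.269, 0.146], [24, 20, 24]), (323, [0.49, -0.271, 0.147], [1, 4, 4])]
118 [(319, [0.499, -0.27, 0.139], [27, 29, 27]), (323, [0.49, -0.273, 0.139], [3, 9, 3])]
120 [(319, [0.501, -0.281, 0.124], [48, 27, 19]), (323, [0.49, -0.277, 0.129], [53, 43, 36])]
122 [(319, [0.501, -0.282, 0.117], [32, 12, 8]), (323, [0.491, -0.284, 0.118], [34, 18, 10])]
124 [(319, [0.5, -0.282, 0.111], [29, 13, 11]), (323, [0.489, -0.279, 0.115], [35, 16, 11])]
126 [(319, [0.5, -0.281, 0.105], [27, 9, 0]), (323, [0.489, -0.282, 0.107], [28, 13, 0])]
128 [(319, [0.5, -0.284, 0.096], [22, 14, 6]), (323, [0.489, -0.281, 0.101], [28, 11, 9])]
130 [(319, [0.499, -0.278, 0.094], [115, 109, 99]), (323, [0.489, -0.284, 0.092], [89, 85, 73])]
```

Emit:
{"op": "move_arm", "data": {
  "commands": [
    [[0,0,-10,0,0,0],[0,0,-20,0,0,0],[0,0,-20,0,0,0],[0,0,-10,0,0,0],[0,0,0,0,0,0],[0,0,0,0,0,0]]
  ],
  "jaw": 24
}}

```text
time: 5.82
eef_pos: [0.4923, -0.2923, 0.1787]
eef_rot: [[-0.998, -0.062, 0.001], [-0.062, 0.998, -0.001], [-0.001, -0.001, -1.0]]
ft_force: [0.2, 0.5, -0.3]
width: 0.024
grasp_force: 0.0
```

```bash
python3 plan.py
python3 - <<'E'
from h import *
s=arm.read_state(); e=np.array(s["eef_pos"])
p,d=shot("side");w=cloud("side",d)
c=proj("side",[e,e-[0,0,.017]]);print(c)
for v in range(int(c[0,1])-24,int(c[1,1])+10,2):
    u=int(c[0,0]);print(v,[(w[v,u+k].round(3).tolist(),p[v,u+k].tolist()) for k in(-4,0)])
cv2.imwrite("pics/z6.png",cv2.resize(p[60:160,260:390],(780,600),interpolation=cv2.INTER_CUBIC)[:,:,::-1])
E
```

```text
t 5.82 pos [ 492.3 -292.3  178.7] ty 93.57 tilt z [ 0.0015 -0.0011 -1.    ] w 24.0 gf 0.0 F [ 0.2  0.5 -0.3] j6 -40.7 nose 0.017
[[324.73835746 100.3429501 ]
 [324.2818663  106.01495996]]
76 [([0.495, -0.227, 0.285], [24, 24, 28]), ([0.486, -0.226, 0.287], [28, 30, 31])]
78 [([0.495, -0.226, 0.281], [4, 6, 5]), ([0.486, -0.226, 0.282], [14, 22, 23])]
80 [([0.496, -0.231, 0.273], [8, 9, 12]), ([0.487, -0.233, 0.273], [9, 14, 8])]
82 [([0.496, -0.234, 0.266], [5, 7, 4]), ([0.487, -0.236, 0.266], [6, 5, 14])]
84 [([0.496, -0.238, 0.258], [9, 15, 10]), ([0.487, -0.236, 0.261], [16, 14, 14])]
86 [([0.499, -0.251, 0.244], [14, 10, 12]), ([0.489, -0.252, 0.245], [22, 24, 22])]
88 [([0.497, -0.244, 0.243], [7, 9, 5]), ([0.489, -0.251, 0.24], [12, 13, 15])]
90 [([0.502, -0.273, 0.219], [50, 48, 47]), ([0.492, -0.268, 0.224], [13, 10, 12])]
92 [([0.501, -0.269, 0.216], [37, 37, 35]), ([0.491, -0.267, 0.219], [3, 7, 13])]
94 [([0.5, -0.266, 0.213], [27, 34, 30]), ([0.491, -0.266, 0.214], [10, 8, 11])]
96 [([0.499, -0.263, 0.209], [19, 22, 19]), ([0.49, -0.267, 0.208], [0, 2, 0])]
98 [([0.499, -0.265, 0.202], [16, 21, 19]), ([0.49, -0.267, 0.203], [4, 0, 11])]
100 [([0.501, -0.275, 0.189], [86, 88, 82]), ([0.49, -0.267, 0.197], [55, 54, 54])]
102 [([0.552, -0.54, -0.002], [123, 123, 106]), ([0.54, -0.542, -0.001], [123, 125, 106])]
104 [([0.549, -0.527, -0.001], [126, 123, 109]), ([0.538, -0.532, -0.002], [125, 124, 108])]
106 [([0.547, -0.516, -0.001], [125, 128, 113]), ([0.535, -0.52, -0.001], [123, 121, 106])]
108 [([0.545, -0.507, -0.001], [122, 123, 105]), ([0.532, -0.508, -0.0], [126, 125, 108])]
110 [([0.542, -0.497, -0.002], [128, 130, 115]), ([0.529, -0.496, 0.001], [125, 120, 107])]
112 [([0.515, -0.36, 0.091], [116, 119, 113]), ([0.504, -0.357, 0.096], [117, 118, 113])]
114 [([0.513, -0.348, 0.093], [114, 116, 114]), ([0.502, -0.349, 0.095], [121, 121, 116])]
```

View pics/z6.png

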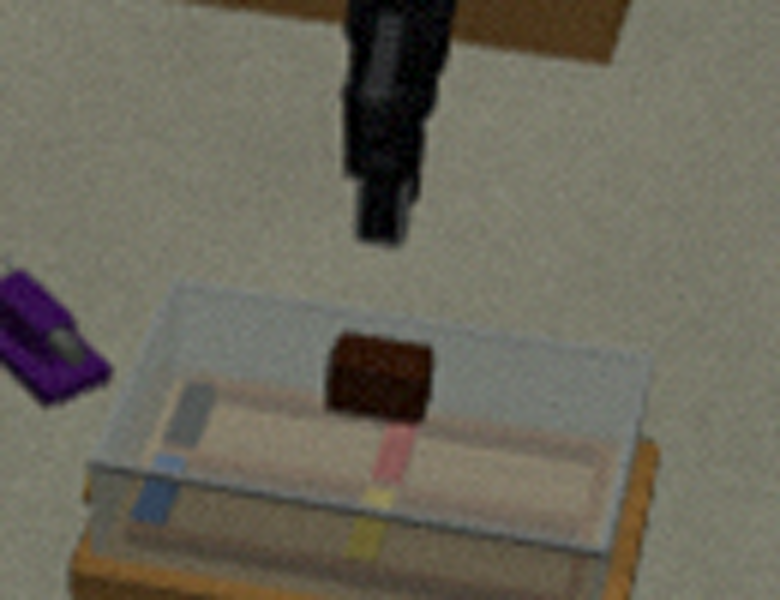

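Emit:
{"op": "move_arm", "data": {
  "commands": [
    [[0,0,0,0,0,0],[0,0,0,0,0,0],[0,0,0,0,0,0],[0,0,0,0,0,0],[0,0,10,0,0,0],[0,0,15,0,0,0],[0,0,15,0,0,0],[0,0,12,0,0,0],[0,0,10,0,0,0],[0,0,8,0,0,0],[0,0,6,0,0,0],[0,0,6,0,0,0],[0,0,4,0,0,0],[0,0,0,0,0,0],[0,0,0,0,0,0]]
  ],
  "jaw": 70
}}

```text
time: 7.12
eef_pos: [0.4919, -0.292, 0.0921]
eef_rot: [[-0.998, -0.062, 0.0], [-0.062, 0.998, -0.0], [-0.0, -0.0, -1.0]]
ft_force: [0.1, -0.5, -0.4]
width: 0.0699
grasp_force: 0.0
```

Emit:
{"op": "move_arm", "data": {
  "commands": [
    [[0,0,0,0,0,0],[0,0,0,0,0,0],[0,0,0,0,0,0],[0,0,0,0,0,0],[0,0,0,0,0,0],[0,0,0,0,0,0],[0,0,0,0,0,0],[0,0,0,0,0,0],[0,0,0,0,0,0],[0,0,0,0,0,0]]
  ],
  "jaw": 15,
  "squeeze": 60
}}

```text
time: 7.95
eef_pos: [0.4923, -0.2925, 0.0928]
eef_rot: [[-0.998, -0.062, 0.001], [-0.062, 0.998, -0.001], [-0.001, -0.001, -1.0]]
ft_force: [-0.7, -0.7, 5.4]
width: 0.0228
grasp_force: 60.0
```

Emit:
{"op": "move_arm", "data": {
  "commands": [
    [[0,0,-2,0,0,0],[0,0,-4,0,0,0],[0,0,-6,0,0,0],[0,0,-8,0,0,0],[0,0,-12,0,0,0],[0,0,-16,0,0,0],[0,0,-18,0,0,0],[0,0,-20,0,0,0],[0,0,-20,0,0,0],[0,0,-18,0,0,0],[0,0,-14,0,0,0],[0,0,-8,0,0,0],[0,0,-4,0,0,0],[0,0,0,0,0,0],[0,0,0,0,0,0]]
  ]
}}

```text
time: 9.2
eef_pos: [0.4914, -0.2916, 0.2414]
eef_rot: [[-0.998, -0.062, -0.001], [-0.062, 0.998, 0.001], [0.001, 0.001, -1.0]]
ft_force: [-0.7, -0.3, -4.6]
width: 0.0227
grasp_force: 59.0
```

```bash
python3 plan.py
python3 - <<'E'
from h import *
p,_=shot("side");t,_=shot("top")
W=np.hstack([cv2.resize(p[40:190,240:390],(400,400),interpolation=cv2.INTER_CUBIC),cv2.resize(t[145:280,320:455],(400,400),interpolation=cv2.INTER_CUBIC)])
cv2.imwrite("pics/z7.png",W[:,:,::-1])
E
```

```text
t 9.2 pos [ 491.4 -291.6  241.4] ty 93.57 tilt z [-8.e-04  6.e-04 -1.e+00] w 22.7 gf 59.0 F [-0.7 -0.3 -4.6] j6 -40.7 nose 0.017
```

View pics/z7.png

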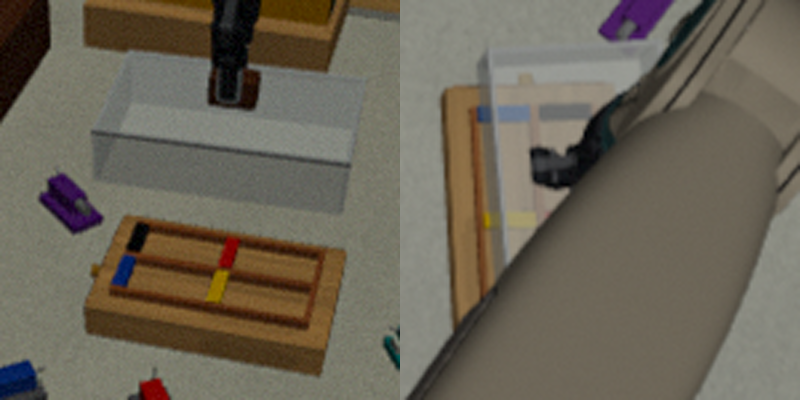

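```bash
python3 - <<'E'
from h import *
for n in("top","side"):
    D=np.load(n+"0.npz");h=cv2.cvtColor(D["p"],cv2.COLOR_RGB2HSV).astype(int);w=cloud(n,D["d"])
    m=(h[...,0]<25)&(h[...,1]>85)&(h[...,2]>50)&(abs(w[...,0]-.53)<.2)&(abs(w[...,1]-.33)<.17)&(w[...,2]<.015)
    m=cv2.morphologyEx(m.astype(np.uint8),cv2.MORPH_CLOSE,np.ones((7,7)))
    print(n,m.sum(),fit(n,m,[bx(-135,135,-95,95,0,3)],(.533,.334,.206),0,100))
E
python3 plan.py 101.8 533 334.5 241.4  101.8 533 334.5 56
```

```text
top 6584 (array([531.75709837, 334.24033372,  11.79982343]), np.float64(0.01928681272782503))
t 9.3 pos [ 491.  -291.3  240.5] ty 93.56 tilt z [-0.0021  0.0016 -1.    ] w 23.0 gf 59.0 F [-0.9  0.1 -4.5] j6 -40.7 nose 0.017
leg0: turn rz -0.144 rad; shift dx -169.1 dy 604.0 dz -0.9  len 627  j6~20 r 629
leg1: turn rz -0.000 rad; shift dx 0.0 dy 0.0 dz 185.4  len 185  j6~20 r 629Traceback (most recent call last):
  File "<stdin>", line 6, in <module>
  File "h.py", line 51, in fit
    r=minimize(f,x0,method="Nelder-Mead",options=dict(initial_simplex=x0+np.vstack([np.zeros(3),5*np.eye(3)]),xatol=.05,fatol=.01))
    res = _minimize_neldermead(fun, x0, args, callback, bounds=bounds,
                               **options)
    fsim[k] = func(sim[k])
              ~~~~^^^^^^^^
    fx = function(np.copy(x), *(wrapper_args + args))
  File "h.py", line 49, in <lambda>
    f=lambda p:np.abs(sil(n,boxes,(p[0]/1000,p[1]/1000,p[2]/50),z,roi)-m).sum()
                      ~~~~~~~~~~~~~~~~~~~~~~~~~~~~~~~~~~~~~~~~~~~~~~~~^~
ValueError: operands could not be broadcast together with shapes (200,200) (165,200)
```

Emit:
{"op": "move_arm", "data": {
  "commands": [
    [[0,0,0,0,0,-0.072],[0,0,0,0,0,-0.072],[-3,10,0,0,0,0],[-5,18,0,0,0,0],[-7,25,0,0,0,0],[-8.5,30,0,0,0,0],[-8.5,30,0,0,0,0],[-8.5,30,0,0,0,0],[-8.5,30,0,0,0,0],[-8.5,30,0,0,0,0],[-8.5,30,0,0,0,0],[-8.5,30,0,0,0,0],[-8.5,30,0,0,0,0],[-8.5,30,0,0,0,0],[-8.5,30,0,0,0,0],[-8.5,30,0,0,0,0],[-8.5,30,0,0,0,0],[-8.5,30,0,0,0,0],[-8.5,30,0,0,0,0],[-8.5,30,0,0,0,0]]
  ]
}}

```text
time: 10.97
eef_pos: [0.5269, 0.2316, 0.2411]
eef_rot: [[-0.979, -0.203, -0.002], [-0.203, 0.979, -0.0], [0.002, 0.0, -1.0]]
ft_force: [0.6, -0.7, -4.4]
width: 0.0226
grasp_force: 59.2
```

Emit:
{"op": "move_arm", "data": {
  "commands": [
    [[-8,29,0,0,0,0],[-7,26,0,0,0,0],[-5,19,0,0,0,0],[-3.6,14,0,0,0,0],[-2,9,0,0,0,0],[-1,4,0,0,0,0],[0,0,8,0,0,0],[0,0,16,0,0,0],[0,0,22,0,0,0],[0,0,24,0,0,0],[0,0,24,0,0,0],[0,0,22,0,0,0],[0,0,16,0,0,0],[0,0,12,0,0,0],[0,0,6,0,0,0],[0,0,0,0,0,0],[0,0,0,0,0,0],[0,0,0,0,0,0]]
  ]
}}

```text
time: 12.47
eef_pos: [0.5349, 0.3343, 0.0934]
eef_rot: [[-0.979, -0.204, 0.003], [-0.204, 0.979, 0.001], [-0.003, 0.001, -1.0]]
ft_force: [0.5, 0.2, -3.7]
width: 0.023
grasp_force: 59.2
```

```bash
python3 plan.py 101.8 533.5 334.5 60
```

```text
t 12.47 pos [534.9 334.3  93.4] ty 101.79 tilt z [ 0.0025  0.0011 -1.    ] w 23.0 gf 59.2 F [ 0.5  0.2 -3.7] j6 14.3 nose 0.017
leg0: turn rz -0.000 rad; shift dx 1.3 dy 0.5 dz 33.4  len 33  j6~20 r 630
```

Emit:
{"op": "move_arm", "data": {
  "commands": [
    [[0.5,0,8,0,0,0],[0,0,8,0,0,0],[0,0,6,0,0,0],[0,0,3,0,0,0],[0,0,2,0,0,0],[0,0,1,0,0,0],[0,0,0,0,0,0],[0,0,0,0,0,0],[0,0,0,0,0,0]]
  ]
}}

```text
time: 13.22
eef_pos: [0.5335, 0.334, 0.0643]
eef_rot: [[-0.979, -0.205, 0.001], [-0.205, 0.979, 0.0], [-0.001, 0.0, -1.0]]
ft_force: [-0.3, -0.4, -4.6]
width: 0.0223
grasp_force: 59.3
```

Emit:
{"op": "move_arm", "data": {
  "commands": [
    [[0,0,1,0,0,0],[0,0,0.7,0,0,0],[0,0,0.7,0,0,0],[0,0,0.6,0,0,0],[0,0,0,0,0,0],[0,0,0,0,0,0]]
  ]
}}

```text
time: 13.72
eef_pos: [0.5331, 0.3338, 0.0609]
eef_rot: [[-0.979, -0.205, -0.0], [-0.205, 0.979, -0.0], [0.0, -0.0, -1.0]]
ft_force: [-0.1, 0.3, -4.3]
width: 0.0232
grasp_force: 59.3
```

Emit:
{"op": "move_arm", "data": {
  "commands": [
    [[0,0,0.5,0,0,0],[0,0,0.5,0,0,0],[0,0,0,0,0,0],[0,0,0,0,0,0]]
  ]
}}

```text
time: 14.05
eef_pos: [0.5331, 0.3338, 0.0598]
eef_rot: [[-0.979, -0.205, -0.0], [-0.205, 0.979, -0.0], [0.0, 0.0, -1.0]]
ft_force: [-0.1, 0.1, -5.0]
width: 0.0225
grasp_force: 59.3
```

Emit:
{"op": "move_arm", "data": {
  "commands": [
    [[0,0,0.7,0,0,0],[0,0,0.7,0,0,0],[0,0,0.6,0,0,0],[0,0,0,0,0,0],[0,0,0,0,0,0]]
  ]
}}

```text
time: 14.47
eef_pos: [0.5331, 0.3338, 0.0578]
eef_rot: [[-0.979, -0.205, -0.0], [-0.205, 0.979, -0.0], [0.0, -0.0, -1.0]]
ft_force: [0.3, 0.7, -3.9]
width: 0.0228
grasp_force: 59.3
```

Emit:
{"op": "move_arm", "data": {
  "commands": [
    [[0,0,0.5,0,0,0],[0,0,0.5,0,0,0],[0,0,0,0,0,0],[0,0,0,0,0,0]]
  ]
}}

```text
time: 14.8
eef_pos: [0.5331, 0.3338, 0.0569]
eef_rot: [[-0.979, -0.205, -0.0], [-0.205, 0.979, -0.0], [0.0, -0.0, -1.0]]
ft_force: [0.3, 0.1, -4.5]
width: 0.0228
grasp_force: 59.3
```

Emit:
{"op": "move_arm", "data": {
  "commands": [
    [[0,0,0.5,0,0,0],[0,0,0,0,0,0],[0,0,0,0,0,0]]
  ]
}}

```text
time: 15.05
eef_pos: [0.5332, 0.3338, 0.0564]
eef_rot: [[-0.979, -0.205, 0.0], [-0.205, 0.979, -0.0], [-0.0, -0.0, -1.0]]
ft_force: [0.7, 0.2, -3.9]
width: 0.0225
grasp_force: 59.3
```

Emit:
{"op": "move_arm", "data": {
  "commands": [
    [[0,0,0.5,0,0,0],[0,0,0.5,0,0,0],[0,0,0,0,0,0],[0,0,0,0,0,0]]
  ]
}}

```text
time: 15.38
eef_pos: [0.5332, 0.3339, 0.0558]
eef_rot: [[-0.979, -0.205, 0.0], [-0.205, 0.979, 0.0], [-0.0, 0.0, -1.0]]
ft_force: [-2.0, -0.9, -0.0]
width: 0.0225
grasp_force: 59.6
```

Emit:
{"op": "move_arm", "data": {
  "commands": [
    [[0,0,0.5,0,0,0],[0,0,0,0,0,0],[0,0,0,0,0,0]]
  ]
}}

```text
time: 15.63
eef_pos: [0.5332, 0.3339, 0.0558]
eef_rot: [[-0.979, -0.205, 0.0], [-0.205, 0.979, 0.0], [-0.0, 0.0, -1.0]]
ft_force: [-3.0, -1.4, 6.0]
width: 0.0229
grasp_force: 60.5
```

Emit:
{"op": "move_arm", "data": {
  "commands": [
    [[0,0,0.5,0,0,0],[0,0,0,0,0,0],[0,0,0,0,0,0]]
  ]
}}

```text
time: 15.88
eef_pos: [0.5332, 0.3339, 0.0558]
eef_rot: [[-0.979, -0.205, 0.0], [-0.205, 0.979, 0.0], [-0.0, 0.0, -1.0]]
ft_force: [-4.6, -2.0, 8.0]
width: 0.0228
grasp_force: 61.0
```

Emit:
{"op": "move_arm", "data": {
  "commands": [
    [[0,0,-0.8,0,0,0],[0,0,0,0,0,0]]
  ]
}}

```text
time: 16.05
eef_pos: [0.5332, 0.3339, 0.0558]
eef_rot: [[-0.979, -0.205, 0.0], [-0.205, 0.979, 0.0], [-0.0, 0.0, -1.0]]
ft_force: [-3.5, -0.8, 5.1]
width: 0.0225
grasp_force: 60.4
```

Emit:
{"op": "move_arm", "data": {
  "commands": [
    [[0,0,0,0,0,0],[0,0,0,0,0,0],[0,0,0,0,0,0],[0,0,0,0,0,0],[0,0,0,0,0,0],[0,0,-4,0,0,0],[0,0,-10,0,0,0],[0,0,-20,0,0,0],[0,0,-30,0,0,0],[0,0,-30,0,0,0],[0,0,-30,0,0,0],[0,0,-20,0,0,0],[0,0,-10,0,0,0],[0,0,0,0,0,0]]
  ],
  "jaw": 55
}}

```text
time: 17.22
eef_pos: [0.5352, 0.3349, 0.2133]
eef_rot: [[-0.979, -0.205, 0.006], [-0.205, 0.979, 0.003], [-0.007, 0.002, -1.0]]
ft_force: [1.1, 0.1, 0.9]
width: 0.0549
grasp_force: 0.0
```

```bash
cat > look.py <<'E'
from h import *
import sys
tag=sys.argv[1]; D={n:dict(zip("pd",shot(n,n+tag))) for n in("top","side")}
for n in D: np.savez(n+tag+".npz",**D[n])
near=dict(red=(.505,-.107,122.8),yellow=(.652,.054,106.3),blue=(.656,-.099,39.7),black=(.516,.112,-119.3))
for c in sys.argv[2:]:
    x,y,a=near[c]
    for n in D:
        try:
            m=objmask(n,D[n]["p"],(x,y)); r=fit(n,m,HS,(x,y,np.radians(a))); print(c,n,m.sum(),r[0].round(1),round(float(r[1]),3))
        except Exception as e: print(c,n,"ERR",e)
E
cat >> h.py <<'E'
LM=[bx(-7,7,-24,24,0,12)]
def labels(n,p,d):
    h=cv2.cvtColor(p,cv2.COLOR_RGB2HSV).astype(int);w=cloud(n,d); o={}
    for c,m in masks(p).items():
        m=m&(abs(w[...,0]-.49)<.14)&(abs(w[...,1]+.292)<.09)&(w[...,2]>.03)&(w[...,2]<.07)
        if m.sum()>10: o[c]=(int(m.sum()),np.nanmedian(w[m],0),fit(n,m,LM,(np.nanmean(w[m][:,0]),np.nanmean(w[m][:,1]),.04),.04,20))
    return o
E
python3 look.py 1 red yellow blue black
python3 - <<'E'
from h import *
for n in("top","side"):
    D=np.load(n+"1.npz"); p,d=D["p"],D["d"]
    for c,v in labels(n,p,d).items(): print(n,c,v[0],v[1].round(4),v[2][0].round(1),round(float(v[2][1]),2))
    h=cv2.cvtColor(p,cv2.COLOR_RGB2HSV).astype(int); w=cloud(n,d)
    m=((h[...,1]>75)|(w[...,2]>.025))&(abs(w[...,0]-.49)<.16)&(abs(w[...,1]+.292)<.12)&(w[...,2]>-.005)
    k,l,st,_=cv2.connectedComponentsWithStats(cv2.morphologyEx(m.astype(np.uint8),cv2.MORPH_OPEN,np.ones((3,3)))); i=1+st[1:,4].argmax(); m=cv2.morphologyEx((l==i).astype(np.uint8),cv2.MORPH_CLOSE,np.ones((9,9)))
    r=fit(n,m,[bx(-122,122,-79,79,0,40)],(.49,-.292,.04),0,75); print(n,"org",m.sum(),r[0].round(1),r[1])
E
python3 plan.py
```

```text
red top 426 [ 500.9 -107.   123.1] 0.072
red side 471 [ 504.1 -106.8  122.2] 0.063
yellow top 405 [650.4  54.6 106.1] 0.073
yellow side 55033 [665.2  86.6  54.7] 0.641
blue top 413 [654.4 -99.2  39.9] 0.07
blue side 515 [657.7 -98.9  40.4] 0.06
black top 419 [ 513.8  112.1 -119.3] 0.06
black side 657 [ 517.6  112.5 -118.5] 0.068
top red 88 [ 0.4848 -0.3184  0.0513] [ 485.4 -320.7    1.7] 0.22
top yellow 103 [ 0.483  -0.2644  0.0511] [ 4.841e+02 -2.649e+02 -3.000e-01] 0.1
top blue 44 [ 0.581  -0.2609  0.0515] [ 582.  -263.7    1.9] 1.5
top black 73 [ 0.582  -0.3184  0.0519] [ 582.8 -318.7    5.1] 0.49
top org 5418 [ 488.  -292.5    1.4] 0.02111018826135105
side red 54 [ 0.4876 -0.3216  0.051 ] [ 488.3 -321.1    4.6] 0.53
side yellow 74 [ 0.486  -0.2649  0.051 ] [ 487.2 -268.9    2.2] 0.28
side blue 54 [ 0.5832 -0.2603  0.0511] [ 585.7 -268.8    7.3] 0.62
side black 51 [ 0.5845 -0.3172  0.0506] [ 586.3 -323.1    6.3] 0.61
side org 4240 [ 491.1 -292.9    1.2] 0.03902564858490566
t 17.32 pos [532.9 333.7 208.9] ty 101.81 tilt z [-3.e-04 -2.e-04 -1.e+00] w 54.8 gf 0.0 F [-1.  -0.2 -1.3] j6 14.4 nose 0.017
```

View pics/top1.png

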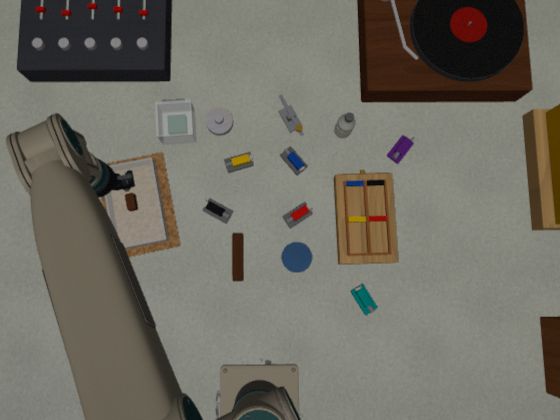

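```bash
python3 plan.py 32.8 502.5 -107 150  32.8 502.5 -107 60 32.8 502.5 -107 10
```

```text
t 17.32 pos [532.9 333.7 208.9] ty 101.81 tilt z [-3.e-04 -2.e-04 -1.e+00] w 54.8 gf 0.0 F [-1.  -0.2 -1.3] j6 14.4 nose 0.017
leg0: turn rz 1.205 rad; shift dx -354.0 dy -264.3 dz 58.9  len 446  j6~45 r 514
leg1: turn rz -0.000 rad; shift dx 0.0 dy 0.0 dz 90.0  len 90  j6~45 r 514
leg2: turn rz -0.000 rad; shift dx 0.0 dy 0.0 dz 50.0  len 50  j6~45 r 514
```

Emit:
{"op": "move_arm", "data": {
  "commands": [
    [[0,0,0,0,0,0.1205],[0,0,0,0,0,0.1205],[0,0,0,0,0,0.1205],[0,0,0,0,0,0.1205],[0,0,0,0,0,0.1205],[0,0,0,0,0,0.1205],[0,0,0,0,0,0.1205],[0,0,0,0,0,0.1205],[0,0,0,0,0,0.1205],[0,0,0,0,0,0.1205]]
  ],
  "jaw": 60
}}

```text
time: 18.15
eef_pos: [0.5315, 0.333, 0.2061]
eef_rot: [[-0.536, 0.844, -0.005], [0.844, 0.536, -0.002], [0.001, -0.005, -1.0]]
ft_force: [0.0, 1.0, -0.0]
width: 0.0599
grasp_force: 0.0
```

Emit:
{"op": "move_arm", "data": {
  "commands": [
    [[-8,-6,0,0,0,0],[-19,-14,0,0,0,0],[-30,-22.4,5,0,0,0],[-30,-22.4,5,0,0,0],[-30,-22.4,5,0,0,0],[-30,-22.4,5,0,0,0],[-30,-22.4,5,0,0,0],[-30,-22.4,5,0,0,0],[-30,-22.4,5,0,0,0],[-30,-22.4,5,0,0,0],[-30,-22.4,5,0,0,0],[-30,-22.4,5,0,0,0],[-19,-14,5,0,0,0],[-8,-6,4,0,0,0],[0,0,15,0,0,0],[0,0,25,0,0,0],[0,0,25,0,0,0],[0,0,15,0,0,0],[0,0,0,0,0,0],[0,0,0,0,0,0]]
  ]
}}

```text
time: 19.82
eef_pos: [0.5008, -0.1058, 0.0687]
eef_rot: [[-0.543, 0.84, -0.004], [0.84, 0.543, 0.002], [0.004, -0.003, -1.0]]
ft_force: [-0.3, 1.6, 2.0]
width: 0.06
grasp_force: 0.0
```

```bash
python3 plan.py 32.8 502.5 -107 10
python3 - <<'E'
from h import *
p,_=shot("side")
cv2.imwrite("pics/z8.png",cv2.resize(p[120:230,240:360],(600,550),interpolation=cv2.INTER_CUBIC)[:,:,::-1])
E
```

```text
t 19.82 pos [ 500.8 -105.8   68.7] ty 32.88 tilt z [-0.0041  0.0016 -1.    ] w 60.0 gf 0.0 F [-0.3  1.6  2. ] j6 37.9 nose 0.017
leg0: turn rz 0.001 rad; shift dx -2.0 dy 0.8 dz 58.7  len 59  j6~45 r 514
```

View pics/z8.png

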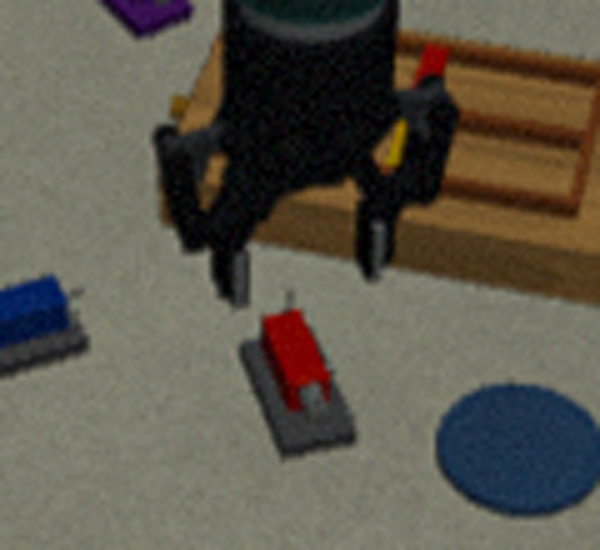

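Emit:
{"op": "move_arm", "data": {
  "commands": [
    [[-1,0,8,0,0,0],[0,0,14,0,0,0],[0,0,14,0,0,0],[0,0,10,0,0,0],[0,0,5,0,0,0],[0,0,2,0,0,0],[0,0,0,0,0,0],[0,0,0,0,0,0],[0,0,0,0,0,0]]
  ]
}}

```text
time: 20.62
eef_pos: [0.5041, -0.1079, 0.018]
eef_rot: [[-0.541, 0.841, 0.001], [0.841, 0.541, -0.0], [-0.001, 0.001, -1.0]]
ft_force: [-0.3, -0.1, -0.0]
width: 0.0601
grasp_force: 0.0
```

```bash
python3 plan.py 32.8 502.5 -107 11
```

```text
t 20.62 pos [ 504.1 -107.9   18. ] ty 32.78 tilt z [ 1.5e-03 -5.0e-04 -1.0e+00] w 60.1 gf 0.0 F [-0.3 -0.1 -0. ] j6 38.0 nose 0.017
leg0: turn rz -0.000 rad; shift dx 1.6 dy -0.9 dz 7.0  len 7  j6~45 r 514
```

Emit:
{"op": "move_arm", "data": {
  "commands": [
    [[1.5,-1,3,0,0,0],[0,0,3,0,0,0],[0,0,0,0,0,0],[0,0,0,0,0,0]]
  ]
}}

```text
time: 20.95
eef_pos: [0.5013, -0.1067, 0.011]
eef_rot: [[-0.541, 0.841, -0.001], [0.841, 0.541, 0.0], [0.0, -0.0, -1.0]]
ft_force: [-0.7, 0.4, 0.3]
width: 0.0599
grasp_force: 0.0
```

Emit:
{"op": "move_arm", "data": {
  "commands": [
    [[0,0,0,0,0,0],[0,0,0,0,0,0],[0,0,0,0,0,0],[0,0,0,0,0,0],[0,0,0,0,0,0],[0,0,0,0,0,0],[0,0,0,0,0,0],[0,0,0,0,0,0]]
  ],
  "jaw": 12,
  "squeeze": 35
}}

```text
time: 21.62
eef_pos: [0.5021, -0.107, 0.0115]
eef_rot: [[-0.541, 0.841, 0.001], [0.841, 0.541, -0.0], [-0.001, 0.0, -1.0]]
ft_force: [0.3, 0.2, 2.4]
width: 0.0209
grasp_force: 34.8
```

Emit:
{"op": "move_arm", "data": {
  "commands": [
    [[0,0,-4,0,0,0],[0,0,-10,0,0,0],[0,0,-20,0,0,0],[0,0,-25,0,0,0],[0,0,-25,0,0,0],[0,0,-25,0,0,0],[0,0,-20,0,0,0],[0,0,-11,0,0,0],[0,0,0,0,0,0],[0,0,0,0,0,0]]
  ]
}}

```text
time: 22.45
eef_pos: [0.5017, -0.1069, 0.1515]
eef_rot: [[-0.541, 0.841, 0.001], [0.841, 0.541, -0.0], [-0.001, 0.001, -1.0]]
ft_force: [0.5, -0.5, -1.1]
width: 0.0208
grasp_force: 34.6
```

```bash
python3 plan.py -88.7 437.2 -321.2 150  -88.7 437.2 -321.2 60
```

```text
t 22.45 pos [ 501.7 -106.9  151.5] ty 32.77 tilt z [ 8.e-04 -3.e-04 -1.e+00] w 20.8 gf 34.6 F [ 0.5 -0.5 -1.1] j6 38.0 nose 0.017
leg0: turn rz 2.120 rad; shift dx -69.4 dy 212.8 dz 1.5  len 224  j6~142 r 543
leg1: turn rz -0.000 rad; shift dx 0.0 dy 0.0 dz 90.0  len 90  j6~142 r 543
```

Emit:
{"op": "move_arm", "data": {
  "commands": [
    [[0,0,0,0,0,0.06],[0,0,0,0,0,0.12],[0,0,0,0,0,0.12],[0,0,0,0,0,0.12],[0,0,0,0,0,0.12],[0,0,0,0,0,0.12],[0,0,0,0,0,0.12],[0,0,0,0,0,0.12],[0,0,0,0,0,0.12],[0,0,0,0,0,0.12],[0,0,0,0,0,0.12],[0,0,0,0,0,0.12],[0,0,0,0,0,0.12],[0,0,0,0,0,0.12],[0,0,0,0,0,0.12],[0,0,0,0,0,0.12],[0,0,0,0,0,0.12],[0,0,0,0,0,0.12],[0,0,0,0,0,0.02],[0,0,0,0,0,0]]
  ]
}}

```text
time: 24.12
eef_pos: [0.5003, -0.1064, 0.1494]
eef_rot: [[1.0, 0.025, -0.003], [0.025, -1.0, 0.001], [-0.003, -0.001, -1.0]]
ft_force: [-0.2, 0.7, -0.7]
width: 0.0209
grasp_force: 34.6
```

Emit:
{"op": "move_arm", "data": {
  "commands": [
    [[-3,9,0,0,0,0],[-6,18,0,0,0,0],[-9,28,0,0,0,0],[-10,31,0,0,0,0],[-10,31,0,0,0,0],[-10,31,0,0,0,0],[-9,28,0,0,0,0],[-7,21,0,0,0,0],[-4,11,0,0,0,0],[-1,4,0,0,0,0],[0,0,8,0,0,0],[0,0,18,0,0,0],[0,0,22,0,0,0],[0,0,18,0,0,0],[0,0,9,0,0,0],[0,0,0,0,0,0],[0,0,0,0,0,0],[0,0,0,0,0,0]]
  ]
}}

```text
time: 25.62
eef_pos: [0.4384, -0.3205, 0.0771]
eef_rot: [[1.0, 0.024, 0.001], [0.024, -1.0, -0.001], [0.001, 0.001, -1.0]]
ft_force: [0.6, 0.9, -0.9]
width: 0.0212
grasp_force: 34.6
```

```bash
python3 plan.py -88.7 437.2 -321.2 52
python3 - <<'E'
from h import *
p,_=shot("side")
cv2.imwrite("pics/z9.png",cv2.resize(p[90:200,260:390],(650,550),interpolation=cv2.INTER_CUBIC)[:,:,::-1])
E
```

```text
t 25.62 pos [ 438.4 -320.5   77.1] ty -88.64 tilt z [ 0.0013 -0.001  -1.    ] w 21.2 gf 34.6 F [ 0.6  0.9 -0.9] j6 135.6 nose 0.017
leg0: turn rz 0.001 rad; shift dx -1.2 dy 0.7 dz 25.1  len 25  j6~142 r 543
```

View pics/z9.png

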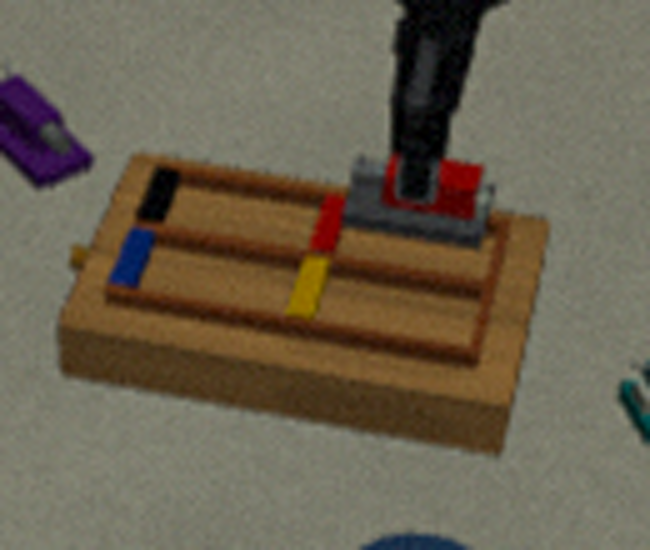

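Emit:
{"op": "move_arm", "data": {
  "commands": [
    [[-0.5,0.3,8,0,0,0],[0,0,8,0,0,0],[0,0,4,0,0,0],[0,0,2,0,0,0],[0,0,1,0,0,0],[0,0,0,0,0,0],[0,0,0,0,0,0]]
  ]
}}

```text
time: 26.25
eef_pos: [0.4371, -0.3208, 0.0532]
eef_rot: [[1.0, 0.023, 0.0], [0.023, -1.0, 0.0], [0.0, -0.0, -1.0]]
ft_force: [0.2, -0.1, -1.1]
width: 0.0213
grasp_force: 34.6
```

Emit:
{"op": "move_arm", "data": {
  "commands": [
    [[0,0,0.7,0,0,0],[0,0,0.7,0,0,0],[0,0,0.6,0,0,0],[0,0,0,0,0,0],[0,0,0,0,0,0]]
  ]
}}

```text
time: 26.67
eef_pos: [0.4372, -0.3208, 0.0514]
eef_rot: [[1.0, 0.023, 0.0], [0.023, -1.0, -0.0], [0.0, 0.0, -1.0]]
ft_force: [-0.1, 0.7, 0.4]
width: 0.021
grasp_force: 34.7
```

Emit:
{"op": "move_arm", "data": {
  "commands": [
    [[0,0,0.5,0,0,0],[0,0,0,0,0,0]]
  ]
}}

```text
time: 26.83
eef_pos: [0.4372, -0.3209, 0.0514]
eef_rot: [[1.0, 0.023, 0.0], [0.023, -1.0, -0.0], [0.0, 0.0, -1.0]]
ft_force: [-0.8, 1.0, 4.6]
width: 0.0208
grasp_force: 35.2
```

Emit:
{"op": "move_arm", "data": {
  "commands": [
    [[0,0,0,0,0,0],[0,0,0,0,0,0],[0,0,0,0,0,0],[0,0,0,0,0,0],[0,0,-4,0,0,0],[0,0,-10,0,0,0],[0,0,-20,0,0,0],[0,0,-30,0,0,0],[0,0,-30,0,0,0],[0,0,-20,0,0,0],[0,0,-8,0,0,0],[0,0,0,0,0,0]]
  ],
  "jaw": 40
}}

```text
time: 27.83
eef_pos: [0.4387, -0.3222, 0.176]
eef_rot: [[1.0, 0.023, 0.004], [0.023, -1.0, -0.004], [0.004, 0.004, -1.0]]
ft_force: [0.5, 0.2, 0.0]
width: 0.0401
grasp_force: 0.0
```

```bash
cat >> h.py <<'E'
def slotfit(n,p,c,pose):
    "fit body+collar of a placed shell: use body colour mask"
    q=proj(n,[[pose[0],pose[1],.065]])[0]; m=masks(p)[c]; vv,uu=np.mgrid[:m.shape[0],:m.shape[1]]
    # x extent excludes end block: limit to 33 mm along x from the origin
    w=np.array([ray(n,a,b,.065)[:2] for a,b in zip(uu[m],vv[m])]); mm=np.zeros_like(m)
    k=(abs(w[:,0]-pose[0]+.006)<.036)&(abs(w[:,1]-pose[1])<.022); mm[vv[m][k],uu[m][k]]=True
    r=fit(n,mm,[bx(-31,19,-11,11,12,34)],pose,.04); return r[0].round(1),round(float(r[1]),2),int(mm.sum())
E
python3 plan.py; python3 look.py 2 yellow blue black
python3 - <<'E'
from h import *
for n in("top","side"):
    p=np.load(n+"2.npz")["p"]; print(n,slotfit(n,p,"red",(.437,-.321,.023)))
E
```

```text
t 27.83 pos [ 438.7 -322.2  176. ] ty -88.69 tilt z [ 0.0045 -0.0041 -1.    ] w 40.1 gf 0.0 F [0.5 0.2 0. ] j6 135.6 nose 0.017
yellow top 402 [650.4  54.5 106.2] 0.075
yellow side 569 [653.9  54.8 106.5] 0.057
blue top 408 [654.2 -99.5  40. ] 0.071
blue side 535 [658.2 -99.8  39.9] 0.065
black top 418 [ 514.   111.8 -119.5] 0.058
black side 685 [ 517.8  112.  -119.1] 0.063
top (array([ 435.3, -319.8,    5.6]), 0.96, 102)
side (array([ 439.7, -322.9,    3.9]), 0.25, 175)
```

```bash
python3 plan.py -50 656 -99.6 60 -50 656 -99.6 11.5
python3 - <<'E'
from h import *
D=np.load("top0.npz");w=cloud("top",D["d"])
for n,(u,v) in dict(cleaner=(349,118),gaugeend=(301,132),gauge=(290,118)).items(): print(n,w[v,u].round(3))
E
```

```text
t 27.93 pos [ 436.7 -320.4  172.3] ty -88.69 tilt z [-4.e-04  3.e-04 -1.e+00] w 39.7 gf 0.0 F [-0.6 -1.3 -0.7] j6 135.6 nose 0.017
leg0: turn rz -0.675 rad; shift dx 309.9 dy -28.2 dz 112.3  len 331  j6~131 r 664
leg1: turn rz -0.000 rad; shift dx 0.0 dy 0.0 dz 48.5  len 48  j6~131 r 664
cleaner [ 0.737 -0.238  0.13 ]
gaugeend [ 0.727 -0.12   0.039]
gauge [ 0.769 -0.09   0.033]
```

Emit:
{"op": "move_arm", "data": {
  "commands": [
    [[0,0,0,0,0,-0.1125],[0,0,0,0,0,-0.1125],[0,0,0,0,0,-0.1125],[0,0,0,0,0,-0.1125],[0,0,0,0,0,-0.1125],[0,0,0,0,0,-0.1125],[10,-1,0,0,0,0],[20,-2,0,0,0,0],[32,-3,0,0,0,0],[36,-3.2,0,0,0,0],[36,-3.2,0,0,0,0],[36,-3.2,0,0,0,0],[36,-3.2,0,0,0,0],[36,-3.2,0,0,0,0],[32,-3,0,0,0,0],[22,-2,0,0,0,0],[10,-1,10,0,0,0],[4,0,25,0,0,0],[0,0,35,0,0,0],[0,0,30,0,0,0]]
  ],
  "jaw": 50
}}

```text
time: 29.6
eef_pos: [0.6556, -0.0994, 0.0698]
eef_rot: [[0.767, 0.641, -0.002], [0.641, -0.767, 0.0], [-0.001, -0.001, -1.0]]
ft_force: [0.3, 0.1, -0.7]
width: 0.0502
grasp_force: 0.0
```

Emit:
{"op": "move_arm", "data": {
  "commands": [
    [[0,0,10,0,0,0],[0,0,0,0,0,0],[0,0,0,0,0,0],[0,0,0,0,0,0]]
  ]
}}

```text
time: 29.93
eef_pos: [0.6578, -0.1006, 0.0644]
eef_rot: [[0.767, 0.642, 0.003], [0.642, -0.767, -0.001], [0.002, 0.002, -1.0]]
ft_force: [0.4, -0.8, 0.2]
width: 0.0499
grasp_force: 0.0
```

```bash
python3 plan.py -50 656 -99.6 12
```

```text
t 29.93 pos [ 657.8 -100.6   64.4] ty -50.08 tilt z [ 2.7e-03 -7.0e-04 -1.0e+00] w 49.9 gf 0.0 F [ 0.4 -0.8  0.2] j6 125.8 nose 0.017
leg0: turn rz -0.001 rad; shift dx -0.7 dy -2.0 dz 52.4  len 52  j6~131 r 664
```

Emit:
{"op": "move_arm", "data": {
  "commands": [
    [[0,-1,8,0,0,0],[0,0,14,0,0,0],[0,0,14,0,0,0],[0,0,8,0,0,0],[0,0,4,0,0,0],[0,0,2,0,0,0],[0,0,0,0,0,0],[0,0,0,0,0,0],[0,0,0,0,0,0],[0,0,0,0,0,0]]
  ]
}}

```text
time: 30.77
eef_pos: [0.6566, -0.0994, 0.0135]
eef_rot: [[0.766, 0.643, 0.001], [0.643, -0.766, -0.0], [0.001, 0.001, -1.0]]
ft_force: [0.6, -0.4, 0.5]
width: 0.05
grasp_force: 0.0
```

```bash
python3 plan.py -50 656 -99.6 11.5; python3 look.py 3 black yellow
```

```text
t 30.77 pos [656.6 -99.4  13.5] ty -50.02 tilt z [ 1.4e-03 -4.0e-04 -1.0e+00] w 50.0 gf 0.0 F [ 0.6 -0.4  0.5] j6 125.8 nose 0.017
leg0: turn rz -0.000 rad; shift dx -0.6 dy -0.3 dz 2.0  len 2  j6~131 r 664
black top 413 [ 513.9  111.7 -119.8] 0.058
black side 677 [ 517.8  112.1 -119.3] 0.065
yellow top 397 [650.3  54.6 106.1] 0.079
yellow side 559 [653.8  54.8 106.6] 0.044
```

Emit:
{"op": "move_arm", "data": {
  "commands": [
    [[-0.5,0,2,0,0,0],[0,0,0,0,0,0],[0,0,0,0,0,0],[0,0,0,0,0,0]]
  ]
}}

```text
time: 31.2
eef_pos: [0.6554, -0.0996, 0.0106]
eef_rot: [[0.766, 0.642, -0.0], [0.642, -0.766, 0.0], [-0.0, -0.0, -1.0]]
ft_force: [0.1, -0.5, 0.5]
width: 0.0499
grasp_force: 0.0
```

Emit:
{"op": "move_arm", "data": {
  "commands": [
    [[0,0,0,0,0,0],[0,0,0,0,0,0],[0,0,0,0,0,0],[0,0,0,0,0,0],[0,0,0,0,0,0],[0,0,0,0,0,0],[0,0,0,0,0,0],[0,0,0,0,0,0]]
  ],
  "jaw": 12
}}

```text
time: 31.87
eef_pos: [0.6558, -0.0997, 0.0109]
eef_rot: [[0.766, 0.643, 0.0], [0.643, -0.766, -0.0], [0.0, 0.0, -1.0]]
ft_force: [0.6, 0.3, 0.7]
width: 0.0208
grasp_force: 34.5
```

Emit:
{"op": "move_arm", "data": {
  "commands": [
    [[0,0,-4,0,0,0],[0,0,-10,0,0,0],[0,0,-20,0,0,0],[0,0,-25,0,0,0],[0,0,-25,0,0,0],[0,0,-25,0,0,0],[0,0,-20,0,0,0],[0,0,-11,0,0,0],[0,0,0,0,0,0],[0,0,0,0,0,0]]
  ]
}}

```text
time: 32.7
eef_pos: [0.6557, -0.0996, 0.1511]
eef_rot: [[0.766, 0.643, 0.001], [0.643, -0.766, -0.0], [0.001, 0.001, -1.0]]
ft_force: [-0.0, -0.6, -0.5]
width: 0.0212
grasp_force: 34.3
```

```bash
python3 plan.py -88.7 534 -264.4 150  -88.7 534 -264.4 60
```

```text
t 32.7 pos [655.7 -99.6 151.1] ty -50.02 tilt z [ 9.e-04 -2.e-04 -1.e+00] w 21.2 gf 34.3 F [-0.  -0.6 -0.5] j6 125.8 nose 0.017
leg0: turn rz 0.675 rad; shift dx -125.4 dy 162.0 dz 1.1  len 205  j6~152 r 596
leg1: turn rz -0.000 rad; shift dx 0.0 dy 0.0 dz 90.0  len 90  j6~152 r 596
```

Emit:
{"op": "move_arm", "data": {
  "commands": [
    [[0,0,0,0,0,0.1125],[0,0,0,0,0,0.1125],[0,0,0,0,0,0.1125],[0,0,0,0,0,0.1125],[0,0,0,0,0,0.1125],[0,0,0,0,0,0.1125],[-6,8,0,0,0,0],[-13,16,0,0,0,0],[-19,25,0,0,0,0],[-23,30,0,0,0,0],[-23,30,0,0,0,0],[-19,25,0,0,0,0],[-13,16,0,0,0,0],[-7,9,0,0,0,0],[-2.4,3,8,0,0,0],[0,0,18,0,0,0],[0,0,22,0,0,0],[0,0,18,0,0,0],[0,0,9,0,0,0],[0,0,0,0,0,0]]
  ]
}}

```text
time: 34.37
eef_pos: [0.5318, -0.2621, 0.0721]
eef_rot: [[1.0, 0.025, -0.005], [0.025, -1.0, 0.004], [-0.005, -0.004, -1.0]]
ft_force: [-0.6, 0.4, -0.5]
width: 0.0211
grasp_force: 34.3
```

Emit:
{"op": "move_arm", "data": {
  "commands": [
    [[0,0,0,0,0,0],[0,0,0,0,0,0]]
  ]
}}

```text
time: 34.53
eef_pos: [0.5349, -0.2645, 0.0765]
eef_rot: [[1.0, 0.024, 0.001], [0.024, -1.0, -0.001], [0.001, 0.001, -1.0]]
ft_force: [0.7, 0.6, -1.4]
width: 0.021
grasp_force: 34.3
```

```bash
python3 plan.py -88.7 534 -264.4 51
```

```text
t 34.53 pos [ 534.9 -264.5   76.5] ty -88.64 tilt z [ 1.4e-03 -7.0e-04 -1.0e+00] w 21.0 gf 34.3 F [ 0.7  0.6 -1.4] j6 146.1 nose 0.017
leg0: turn rz 0.001 rad; shift dx -0.9 dy -0.1 dz 25.5  len 26  j6~152 r 596
```

Emit:
{"op": "move_arm", "data": {
  "commands": [
    [[0,0,8,0,0,0],[0,0,8,0,0,0],[0,0,4,0,0,0],[0,0,2,0,0,0],[0,0,1,0,0,0],[0,0,0,0,0,0],[0,0,0,0,0,0]]
  ]
}}

```text
time: 35.12
eef_pos: [0.534, -0.2645, 0.0528]
eef_rot: [[1.0, 0.023, 0.0], [0.023, -1.0, -0.0], [0.0, 0.0, -1.0]]
ft_force: [-0.8, 0.5, -0.8]
width: 0.0206
grasp_force: 34.3
```

Emit:
{"op": "move_arm", "data": {
  "commands": [
    [[0,0,0.7,0,0,0],[0,0,0.7,0,0,0],[0,0,0.6,0,0,0],[0,0,0,0,0,0],[0,0,0,0,0,0]]
  ]
}}

```text
time: 35.53
eef_pos: [0.534, -0.2645, 0.0509]
eef_rot: [[1.0, 0.023, 0.0], [0.023, -1.0, -0.0], [0.0, 0.0, -1.0]]
ft_force: [-0.4, -1.2, -1.2]
width: 0.0211
grasp_force: 34.4
```

Emit:
{"op": "move_arm", "data": {
  "commands": [
    [[0,0,0.5,0,0,0],[0,0,0.5,0,0,0],[0,0,0,0,0,0],[0,0,0,0,0,0]]
  ]
}}

```text
time: 35.87
eef_pos: [0.5341, -0.2646, 0.0508]
eef_rot: [[1.0, 0.023, 0.0], [0.023, -1.0, -0.0], [0.0, 0.0, -1.0]]
ft_force: [-2.2, 0.8, 6.1]
width: 0.0209
grasp_force: 35.1
```

Emit:
{"op": "move_arm", "data": {
  "commands": [
    [[0,0,0,0,0,0],[0,0,0,0,0,0],[0,0,0,0,0,0],[0,0,0,0,0,0],[0,0,-4,0,0,0],[0,0,-10,0,0,0],[0,0,-20,0,0,0],[0,0,-30,0,0,0],[0,0,-30,0,0,0],[0,0,-20,0,0,0],[0,0,-8,0,0,0],[0,0,0,0,0,0]]
  ],
  "jaw": 40
}}

```text
time: 36.87
eef_pos: [0.5358, -0.2656, 0.1752]
eef_rot: [[1.0, 0.023, 0.005], [0.023, -1.0, -0.003], [0.005, 0.004, -1.0]]
ft_force: [0.2, -1.1, -0.5]
width: 0.0403
grasp_force: 0.0
```

```bash
python3 look.py 4 yellow black
python3 - <<'E'
from h import *
for n in("top","side"):
    p=np.load(n+"4.npz")["p"]; print(n,slotfit(n,p,"red",(.437,-.321,.023)),slotfit(n,p,"blue",(.534,-.264,.023)))
E
python3 plan.py 16.5 652.2 54.6 170  16.5 652.2 54.6 60; python3 plan.py -163.5 652.2 54.6 170
```

```text
yellow top 401 [650.4  54.5 106.2] 0.078
yellow side 574 [653.7  54.8 106.7] 0.063
black top 418 [ 514.   111.8 -119.5] 0.058
black side 694 [ 517.7  112.1 -119.3] 0.061
top (array([ 440.1, -320.3,    2.2]), inf, 0) (array([ 533.8, -244.7,  -46.6]), 83.78, 2)
side (array([ 439.7, -322.9,    3.9]), 0.26, 174) (array([ 535.9, -265.5,   11.3]), 1.24, 99)
t 36.97 pos [ 533.5 -264.2  171.2] ty -88.69 tilt z [-5.e-04  3.e-04 -1.e+00] w 39.8 gf 0.0 F [ 0.  -0.7 -0.6] j6 146.1 nose 0.017
leg0: turn rz -1.836 rad; shift dx 272.0 dy 204.3 dz 1.2  len 340  j6~78 r 654
leg1: turn rz -0.000 rad; shift dx 0.0 dy 0.0 dz 110.0  len 110  j6~78 r 654
t 36.97 pos [ 533.5 -264.2  171.2] ty -88.69 tilt z [-5.e-04  3.e-04 -1.e+00] w 39.8 gf 0.0 F [ 0.  -0.7 -0.6] j6 146.1 nose 0.017
leg0: turn rz 1.306 rad; shift dx -272.0 dy -204.3 dz 1.2  len 340  j6~-102 r 654h.py:53: RuntimeWarning: divide by zero encountered in scalar divide
  return np.array([r.x[0],r.x[1],np.degrees(r.x[2]/50)]),r.fun/m.sum()
```

Emit:
{"op": "move_arm", "data": {
  "commands": [
    [[0,0,0,0,0,-0.1148],[0,0,0,0,0,-0.1148],[0,0,0,0,0,-0.1148],[0,0,0,0,0,-0.1148],[0,0,0,0,0,-0.1148],[0,0,0,0,0,-0.1148],[0,0,0,0,0,-0.1148],[0,0,0,0,0,-0.1148],[0,0,0,0,0,-0.1148],[0,0,0,0,0,-0.1148],[0,0,0,0,0,-0.1148],[0,0,0,0,0,-0.1148],[0,0,0,0,0,-0.1148],[0,0,0,0,0,-0.1148],[0,0,0,0,0,-0.1148],[0,0,0,0,0,-0.1148]]
  ],
  "jaw": 50
}}

```text
time: 38.3
eef_pos: [0.5323, -0.2634, 0.1689]
eef_rot: [[-0.29, 0.957, -0.004], [0.957, 0.29, 0.003], [0.004, -0.003, -1.0]]
ft_force: [-0.2, 0.3, 0.3]
width: 0.0498
grasp_force: 0.0
```

Emit:
{"op": "move_arm", "data": {
  "commands": [
    [[8,6,0,0,0,0],[16,12,0,0,0,0],[24,18,0,0,0,0],[29,22,0,0,0,0],[29,22,0,0,0,0],[29,22,0,0,0,0],[29,22,0,0,0,0],[29,22,0,0,0,0],[29,22,0,0,0,0],[24,18,0,0,0,0],[16,12,8,0,0,0],[8,5,16,0,0,0],[2,1.3,26,0,0,0],[0,0,28,0,0,0],[0,0,18,0,0,0],[0,0,10,0,0,0],[0,0,4,0,0,0],[0,0,0,0,0,0],[0,0,0,0,0,0],[0,0,0,0,0,0]]
  ]
}}

```text
time: 39.97
eef_pos: [0.6536, 0.0544, 0.0633]
eef_rot: [[-0.284, 0.959, 0.003], [0.959, 0.284, -0.0], [-0.001, 0.003, -1.0]]
ft_force: [0.0, -0.0, -0.3]
width: 0.0502
grasp_force: 0.0
```

```bash
python3 plan.py 16.4 652.2 54.6 11;python3 look.py 5 black
python3 - <<'E'
from h import *
for n in("top","side"):
    p=np.load(n+"5.npz")["p"]; print(n,slotfit(n,p,"red",(.437,-.321,.023)),slotfit(n,p,"blue",(.534,-.264,.023)))
E
```

```text
t 39.97 pos [653.6  54.4  63.3] ty 16.51 tilt z [ 0.0028 -0.     -1.    ] w 50.2 gf 0.0 F [ 0.  -0.  -0.3] j6 72.6 nose 0.017
leg0: turn rz 0.002 rad; shift dx 0.5 dy -1.3 dz 52.3  len 52  j6~78 r 654
black top 28882 [ 512.3  116.2 -111.1] 0.865
black side 683 [ 517.8  112.1 -118.9] 0.063
top (array([ 435.2, -320.5,    0.6]), 0.15, 173) (array([ 533.7, -264.3,   -3.6]), 0.84, 104)
side (array([ 439.1, -323.4,    5. ]), 0.26, 175) (array([ 536.2, -267.5,    9.5]), 1.27, 99)
```

Emit:
{"op": "move_arm", "data": {
  "commands": [
    [[0,0,8,0,0,0],[0,0,14,0,0,0],[0,0,14,0,0,0],[0,0,8,0,0,0],[0,0,4,0,0,0],[0,0,2,0,0,0],[0,0,1,0,0,0],[0,0,0,0,0,0],[0,0,0,0,0,0],[0,0,0,0,0,0]]
  ]
}}

```text
time: 40.9
eef_pos: [0.6529, 0.0545, 0.0115]
eef_rot: [[-0.285, 0.959, 0.001], [0.959, 0.285, 0.0], [-0.0, 0.001, -1.0]]
ft_force: [-0.3, -0.2, 0.4]
width: 0.0503
grasp_force: 0.0
```

Emit:
{"op": "move_arm", "data": {
  "commands": [
    [[0,0,0.5,0,0,0],[0,0,0,0,0,0],[0,0,0,0,0,0],[0,0,0,0,0,0],[0,0,0,0,0,0],[0,0,0,0,0,0],[0,0,0,0,0,0],[0,0,0,0,0,0]]
  ],
  "jaw": 12
}}

```text
time: 41.57
eef_pos: [0.6527, 0.0545, 0.0107]
eef_rot: [[-0.285, 0.959, 0.001], [0.959, 0.285, 0.0], [-0.0, 0.001, -1.0]]
ft_force: [-0.4, 0.7, 3.6]
width: 0.0209
grasp_force: 34.9
```

Emit:
{"op": "move_arm", "data": {
  "commands": [
    [[0,0,-4,0,0,0],[0,0,-10,0,0,0],[0,0,-20,0,0,0],[0,0,-25,0,0,0],[0,0,-25,0,0,0],[0,0,-25,0,0,0],[0,0,-20,0,0,0],[0,0,-11,0,0,0],[0,0,0,0,0,0],[0,0,0,0,0,0]]
  ]
}}

```text
time: 42.4
eef_pos: [0.6523, 0.0545, 0.1504]
eef_rot: [[-0.285, 0.959, 0.001], [0.959, 0.285, -0.0], [-0.0, 0.001, -1.0]]
ft_force: [-0.9, 1.1, -1.4]
width: 0.021
grasp_force: 34.5
```

```bash
python3 plan.py -88.7 436 -266.6 150  -88.7 436 -266.6 60
```

```text
t 42.4 pos [652.3  54.5 150.4] ty 16.55 tilt z [ 5.e-04 -0.e+00 -1.e+00] w 21.0 gf 34.5 F [-0.9  1.1 -1.4] j6 72.6 nose 0.017
leg0: turn rz 1.837 rad; shift dx -223.5 dy 316.1 dz 0.4  len 387  j6~147 r 511
leg1: turn rz -0.000 rad; shift dx 0.0 dy 0.0 dz 90.0  len 90  j6~147 r 511
```

Emit:
{"op": "move_arm", "data": {
  "commands": [
    [[-6,-7,0,0,0,0],[-12,-14,0,0,0,0],[-17,-21,0,0,0,0],[-20,-24.3,0,0,0,0],[-20,-24.3,0,0,0,0],[-20,-24.3,0,0,0,0],[-20,-24.3,0,0,0,0],[-20,-24.3,0,0,0,0],[-20,-24.3,0,0,0,0],[-20,-24.3,0,0,0,0],[-20,-24.3,0,0,0,0],[-18,-22,0,0,0,0],[-15,-18,0,0,0,0],[-10,-12.4,0,0,0,0],[-6,-7,0,0,0,0],[-2.2,-3,0,0,0,0],[0,0,0,0,0,0.115],[0,0,0,0,0,0.115],[0,0,0,0,0,0.115],[0,0,0,0,0,0.115]]
  ]
}}

```text
time: 44.07
eef_pos: [0.4356, -0.2655, 0.1493]
eef_rot: [[0.175, 0.985, -0.001], [0.985, -0.175, 0.002], [0.001, -0.002, -1.0]]
ft_force: [-0.5, 0.2, -0.5]
width: 0.0212
grasp_force: 34.5
```

Emit:
{"op": "move_arm", "data": {
  "commands": [
    [[0,0,0,0,0,0.115],[0,0,0,0,0,0.115],[0,0,0,0,0,0.115],[0,0,0,0,0,0.115],[0,0,0,0,0,0.115],[0,0,0,0,0,0.115],[0,0,0,0,0,0.115],[0,0,0,0,0,0.115],[0,0,0,0,0,0.115],[0,0,0,0,0,0.115],[0,0,0,0,0,0.115],[0,0,0,0,0,0.112],[0,0,8,0,0,0],[0,0,18,0,0,0],[0,0,22,0,0,0],[0,0,18,0,0,0],[0,0,8,0,0,0],[0,0,0,0,0,0],[0,0,0,0,0,0],[0,0,0,0,0,0]]
  ]
}}

```text
time: 45.73
eef_pos: [0.4367, -0.267, 0.077]
eef_rot: [[1.0, 0.024, 0.001], [0.024, -1.0, -0.001], [0.001, 0.001, -1.0]]
ft_force: [-0.8, -1.2, 0.4]
width: 0.0212
grasp_force: 34.5
```

```bash
python3 plan.py -88.7 436 -266.6 51; python3 look.py 6 black
```

```text
t 45.73 pos [ 436.7 -267.    77. ] ty -88.64 tilt z [ 1.1e-03 -9.0e-04 -1.0e+00] w 21.2 gf 34.5 F [-0.8 -1.2  0.4] j6 140.0 nose 0.017
leg0: turn rz 0.001 rad; shift dx -0.7 dy -0.4 dz 26.0  len 26  j6~147 r 511
black top 418 [ 513.9  111.7 -119.2] 0.06
black side 682 [ 517.8  112.4 -119. ] 0.066
```

Emit:
{"op": "move_arm", "data": {
  "commands": [
    [[0,0,8,0,0,0],[0,0,8,0,0,0],[0,0,4,0,0,0],[0,0,2,0,0,0],[0,0,1,0,0,0],[0,0,0,0,0,0],[0,0,0,0,0,0]]
  ]
}}

```text
time: 46.42
eef_pos: [0.436, -0.2666, 0.0532]
eef_rot: [[1.0, 0.023, -0.0], [0.023, -1.0, 0.0], [-0.0, -0.0, -1.0]]
ft_force: [-0.8, 0.0, -0.8]
width: 0.0208
grasp_force: 34.5
```

Emit:
{"op": "move_arm", "data": {
  "commands": [
    [[0,0,0.7,0,0,0],[0,0,0.7,0,0,0],[0,0,0.6,0,0,0],[0,0,0.5,0,0,0],[0,0,0,0,0,0],[0,0,0,0,0,0]]
  ]
}}

```text
time: 46.92
eef_pos: [0.4359, -0.2666, 0.0507]
eef_rot: [[1.0, 0.023, -0.0], [0.023, -1.0, 0.0], [-0.0, -0.0, -1.0]]
ft_force: [0.3, 0.5, -0.3]
width: 0.0209
grasp_force: 34.5
```

Emit:
{"op": "move_arm", "data": {
  "commands": [
    [[0,0,0.5,0,0,0],[0,0,0,0,0,0],[0,0,0,0,0,0]]
  ]
}}

```text
time: 47.17
eef_pos: [0.436, -0.2667, 0.0506]
eef_rot: [[1.0, 0.023, 0.0], [0.023, -1.0, -0.0], [0.0, 0.0, -1.0]]
ft_force: [-1.1, 0.1, 3.5]
width: 0.021
grasp_force: 35.0
```

Emit:
{"op": "move_arm", "data": {
  "commands": [
    [[0,0,0,0,0,0],[0,0,0,0,0,0],[0,0,0,0,0,0],[0,0,0,0,0,0],[0,0,-4,0,0,0],[0,0,-10,0,0,0],[0,0,-20,0,0,0],[0,0,-30,0,0,0],[0,0,-30,0,0,0],[0,0,-20,0,0,0],[0,0,-8,0,0,0],[0,0,0,0,0,0]]
  ],
  "jaw": 40
}}

```text
time: 48.17
eef_pos: [0.4377, -0.268, 0.1753]
eef_rot: [[1.0, 0.023, 0.005], [0.023, -1.0, -0.004], [0.005, 0.004, -1.0]]
ft_force: [0.2, 0.0, -0.6]
width: 0.0398
grasp_force: 0.0
```

```bash
python3 look.py 7 black;  python3 plan.py -29.2 515.8 112 170  -29.2 515.8 112 60; python3 plan.py 150.8 515.8 112 170
```

```text
black top 419 [ 513.8  112.1 -119.3] 0.06
black side 691 [ 517.9  112.3 -118.8] 0.062
t 48.27 pos [ 435.6 -266.3  171.8] ty -88.71 tilt z [-4.e-04  3.e-04 -1.e+00] w 40.2 gf 0.0 F [-0.2  0.4 -0.5] j6 140.0 nose 0.017
leg0: turn rz -1.039 rad; shift dx 369.4 dy -114.6 dz 1.8  len 387  j6~131 r 528
leg1: turn rz -0.000 rad; shift dx 0.0 dy 0.0 dz 110.0  len 110  j6~131 r 528
t 48.27 pos [ 435.6 -266.3  171.8] ty -88.71 tilt z [-4.e-04  3.e-04 -1.e+00] w 40.2 gf 0.0 F [-0.2  0.4 -0.5] j6 140.0 nose 0.017
leg0: turn rz 2.103 rad; shift dx -369.4 dy 114.6 dz 1.8  len 387  j6~-49 r 528
```

Emit:
{"op": "move_arm", "data": {
  "commands": [
    [[0,0,0,0,0,-0.1154],[0,0,0,0,0,-0.1154],[0,0,0,0,0,-0.1154],[0,0,0,0,0,-0.1154],[0,0,0,0,0,-0.1154],[0,0,0,0,0,-0.1154],[0,0,0,0,0,-0.1154],[0,0,0,0,0,-0.1154],[0,0,0,0,0,-0.1158]]
  ],
  "jaw": 50
}}

```text
time: 49.02
eef_pos: [0.4344, -0.2654, 0.1696]
eef_rot: [[0.482, 0.876, -0.004], [0.876, -0.482, 0.003], [0.001, -0.005, -1.0]]
ft_force: [0.2, 0.3, -0.3]
width: 0.0501
grasp_force: 0.0
```

Emit:
{"op": "move_arm", "data": {
  "commands": [
    [[10,-3,0,0,0,0],[20,-6,0,0,0,0],[30,-9,0,0,0,0],[36,-11,0,0,0,0],[36,-11,0,0,0,0],[36,-11,0,0,0,0],[36,-11,0,0,0,0],[36,-11,0,0,0,0],[36,-11,0,0,0,0],[36,-11,0,0,0,0],[28,-10,0,0,0,0],[18,-7,8,0,0,0],[8,-4,16,0,0,0],[3.4,-2.6,26,0,0,0],[0,0,28,0,0,0],[0,0,18,0,0,0],[0,0,10,0,0,0],[0,0,4,0,0,0],[0,0,0,0,0,0],[0,0,0,0,0,0]]
  ]
}}

```text
time: 50.68
eef_pos: [0.5129, 0.1139, 0.0627]
eef_rot: [[0.488, 0.873, 0.001], [0.873, -0.488, 0.0], [0.0, 0.0, -1.0]]
ft_force: [-0.4, -0.1, 0.1]
width: 0.0498
grasp_force: 0.0
```

```bash
python3 plan.py -29.2 515.8 112.1 11; python3 look.py 8
python3 - <<'E'
from h import *
for n in("top","side"):
    p=np.load(n+"8.npz")["p"]; print(n,*[slotfit(n,p,c,(x,y,.023)) for c,x,y in(("red",.437,-.321),("yellow",.436,-.267),("blue",.534,-.264))])
E
```

```text
t 50.68 pos [512.9 113.9  62.7] ty -29.23 tilt z [ 6.e-04  1.e-04 -1.e+00] w 49.8 gf 0.0 F [-0.4 -0.1  0.1] j6 124.7 nose 0.017
leg0: turn rz -0.000 rad; shift dx -0.1 dy 3.4 dz 51.7  len 52  j6~131 r 528
top (array([ 436. , -320.8,    1.3]), 0.16, 173) (array([ 436. , -267.3,   -1.9]), 0.11, 175) (array([ 533.7, -264.9,   -2.8]), 0.88, 102)
side (array([ 439.4, -322. ,    4.4]), 0.24, 177) (array([ 438.9, -267.1,    5.4]), 0.19, 195) (array([ 536.8, -266.1,    5.4]), 0.81, 125)
```

Emit:
{"op": "move_arm", "data": {
  "commands": [
    [[0,3,8,0,0,0],[0,0,14,0,0,0],[0,0,14,0,0,0],[0,0,8,0,0,0],[0,0,4,0,0,0],[0,0,2,0,0,0],[0,0,1,0,0,0],[0,0,0,0,0,0],[0,0,0,0,0,0],[0,0,0,0,0,0]]
  ]
}}

```text
time: 51.62
eef_pos: [0.5157, 0.1124, 0.0118]
eef_rot: [[0.487, 0.873, 0.001], [0.873, -0.487, 0.0], [0.001, 0.001, -1.0]]
ft_force: [0.7, -0.8, -0.3]
width: 0.0497
grasp_force: 0.0
```

Emit:
{"op": "move_arm", "data": {
  "commands": [
    [[0,0,0,0,0,0],[0,0,0,0,0,0],[0,0,0,0,0,0],[0,0,0,0,0,0],[0,0,0,0,0,0],[0,0,0,0,0,0],[0,0,0,0,0,0],[0,0,0,0,0,0]]
  ],
  "jaw": 12
}}

```text
time: 52.28
eef_pos: [0.5156, 0.1123, 0.0116]
eef_rot: [[0.487, 0.873, 0.001], [0.873, -0.487, 0.0], [0.001, 0.001, -1.0]]
ft_force: [0.0, 0.4, 4.3]
width: 0.0209
grasp_force: 34.9
```

Emit:
{"op": "move_arm", "data": {
  "commands": [
    [[0,0,-4,0,0,0],[0,0,-10,0,0,0],[0,0,-20,0,0,0],[0,0,-25,0,0,0],[0,0,-25,0,0,0],[0,0,-25,0,0,0],[0,0,-20,0,0,0],[0,0,-11,0,0,0],[0,0,0,0,0,0],[0,0,0,0,0,0]]
  ]
}}

```text
time: 53.12
eef_pos: [0.5151, 0.1123, 0.1513]
eef_rot: [[0.487, 0.873, 0.001], [0.873, -0.487, 0.0], [0.0, 0.0, -1.0]]
ft_force: [0.1, 0.6, -0.9]
width: 0.0211
grasp_force: 34.3
```

```bash
python3 plan.py 91.3 535.2 -319 150  91.3 535.2 -319 60
```

```text
t 53.12 pos [515.1 112.3 151.3] ty -29.17 tilt z [ 5.e-04  0.e+00 -1.e+00] w 21.1 gf 34.3 F [ 0.1  0.6 -0.9] j6 124.4 nose 0.017
leg0: turn rz -2.103 rad; shift dx -10.3 dy -431.6 dz 1.3  len 432  j6~-32 r 623
leg1: turn rz -0.000 rad; shift dx 0.0 dy 0.0 dz 90.0  len 90  j6~-32 r 623
```

Emit:
{"op": "move_arm", "data": {
  "commands": [
    [[0,0,0,0,0,-0.06],[0,0,0,0,0,-0.12],[0,0,0,0,0,-0.12],[0,0,0,0,0,-0.12],[0,0,0,0,0,-0.12],[0,0,0,0,0,-0.12],[0,0,0,0,0,-0.12],[0,0,0,0,0,-0.12],[0,0,0,0,0,-0.12],[0,0,0,0,0,-0.12],[0,0,0,0,0,-0.12],[0,0,0,0,0,-0.12],[0,0,0,0,0,-0.12],[0,0,0,0,0,-0.12],[0,0,0,0,0,-0.12],[0,0,0,0,0,-0.12],[0,0,0,0,0,-0.12],[0,0,0,0,0,-0.12],[0,0,0,0,0,-0.003],[0,0,0,0,0,0]]
  ]
}}

```text
time: 54.78
eef_pos: [0.5136, 0.1121, 0.1493]
eef_rot: [[-1.0, -0.02, -0.004], [-0.02, 1.0, -0.0], [0.004, -0.0, -1.0]]
ft_force: [0.3, 0.4, -0.4]
width: 0.021
grasp_force: 34.3
```

Emit:
{"op": "move_arm", "data": {
  "commands": [
    [[0,-10,0,0,0,0],[0,-20,0,0,0,0],[-1,-30,0,0,0,0],[-1,-36,0,0,0,0],[-1,-36,0,0,0,0],[-1,-36,0,0,0,0],[-1,-36,0,0,0,0],[-1,-36,0,0,0,0],[-1,-36,0,0,0,0],[-1,-36,0,0,0,0],[-1,-36,0,0,0,0],[-1,-32,0,0,0,0],[0,-24,0,0,0,0],[0,-16,0,0,0,0],[0,-8,0,0,0,0],[0,-3.6,0,0,0,0],[0,0,8,0,0,0],[0,0,18,0,0,0],[0,0,22,0,0,0],[0,0,18,0,0,0]]
  ]
}}

```text
time: 56.45
eef_pos: [0.5346, -0.3168, 0.0837]
eef_rot: [[-1.0, -0.025, -0.001], [-0.025, 1.0, 0.001], [0.001, 0.001, -1.0]]
ft_force: [-0.5, -0.7, -1.4]
width: 0.0208
grasp_force: 34.4
```

Emit:
{"op": "move_arm", "data": {
  "commands": [
    [[0,0,8,0,0,0],[0,0,0,0,0,0],[0,0,0,0,0,0],[0,0,0,0,0,0],[0,0,0,0,0,0]]
  ]
}}

```text
time: 56.87
eef_pos: [0.5362, -0.3194, 0.0788]
eef_rot: [[-1.0, -0.023, 0.002], [-0.023, 1.0, -0.002], [-0.002, -0.002, -1.0]]
ft_force: [-0.5, 0.4, -0.4]
width: 0.0208
grasp_force: 34.4
```

```bash
python3 plan.py 91.3 535.2 -319 51.5
```

```text
t 56.87 pos [ 536.2 -319.4   78.8] ty 91.34 tilt z [ 0.0023 -0.0017 -1.    ] w 20.8 gf 34.4 F [-0.5  0.4 -0.4] j6 -38.1 nose 0.017
leg0: turn rz 0.001 rad; shift dx 1.0 dy 0.4 dz 27.3  len 27  j6~-32 r 623
```

Emit:
{"op": "move_arm", "data": {
  "commands": [
    [[0,0,8,0,0,0],[0,0,8,0,0,0],[0,0,4,0,0,0],[0,0,2,0,0,0],[0,0,1,0,0,0],[0,0,0,0,0,0],[0,0,0,0,0,0]]
  ]
}}

```text
time: 57.45
eef_pos: [0.535, -0.319, 0.0542]
eef_rot: [[-1.0, -0.023, 0.0], [-0.023, 1.0, 0.0], [-0.0, 0.0, -1.0]]
ft_force: [-1.0, -0.1, -0.7]
width: 0.0215
grasp_force: 34.4
```

Emit:
{"op": "move_arm", "data": {
  "commands": [
    [[0,0,0.7,0,0,0],[0,0,0.7,0,0,0],[0,0,0.6,0,0,0],[0,0,0,0,0,0],[0,0,0,0,0,0]]
  ]
}}

```text
time: 57.87
eef_pos: [0.535, -0.319, 0.0522]
eef_rot: [[-1.0, -0.023, 0.0], [-0.023, 1.0, -0.0], [-0.0, -0.0, -1.0]]
ft_force: [0.2, -0.5, -0.1]
width: 0.021
grasp_force: 34.4
```

Emit:
{"op": "move_arm", "data": {
  "commands": [
    [[0,0,0.5,0,0,0],[0,0,0.5,0,0,0],[0,0,0,0,0,0],[0,0,0,0,0,0]]
  ]
}}

```text
time: 58.2
eef_pos: [0.5351, -0.3191, 0.0517]
eef_rot: [[-1.0, -0.023, 0.0], [-0.023, 1.0, -0.0], [-0.0, -0.0, -1.0]]
ft_force: [-1.9, 0.1, 3.3]
width: 0.0212
grasp_force: 34.8
```

Emit:
{"op": "move_arm", "data": {
  "commands": [
    [[0,0,0,0,0,0],[0,0,0,0,0,0],[0,0,0,0,0,0],[0,0,0,0,0,0],[0,0,-4,0,0,0],[0,0,-10,0,0,0],[0,0,-20,0,0,0],[0,0,-30,0,0,0],[0,0,-30,0,0,0],[0,0,-30,0,0,0],[0,0,-28,0,0,0],[0,0,-16,0,0,0],[0,0,0,0,0,0]]
  ],
  "jaw": 40
}}

```text
time: 59.28
eef_pos: [0.5378, -0.321, 0.2258]
eef_rot: [[-1.0, -0.023, 0.009], [-0.023, 1.0, -0.006], [-0.008, -0.007, -1.0]]
ft_force: [0.5, -0.3, 0.7]
width: 0.0402
grasp_force: 0.0
```

```bash
python3 plan.py 101.8 533.3 333.9 215
```

```text
t 59.28 pos [ 537.8 -321.   225.8] ty 91.32 tilt z [ 0.0085 -0.0064 -0.9999] w 40.2 gf 0.0 F [ 0.5 -0.3  0.7] j6 -38.1 nose 0.017
leg0: turn rz -0.183 rad; shift dx -129.5 dy 642.0 dz 10.8  len 655  j6~20 r 629
```

Emit:
{"op": "move_arm", "data": {
  "commands": [
    [[0,0,0,0,0,-0.0915],[0,0,0,0,0,-0.0915],[-2,10,0,0,0,0],[-5,24,0,0,0,0],[-7,36,0,0,0,0],[-8,39,0,0,0,0],[-8,39,0,0,0,0],[-8,39,0,0,0,0],[-8,39,0,0,0,0],[-8,39,0,0,0,0],[-8,39,0,0,0,0],[-8,39,0,0,0,0],[-8,39,0,0,0,0],[-8,39,0,0,0,0],[-8,39,0,0,0,0],[-8,39,0,0,0,0],[-8,39,0,0,0,0],[-8,38,0,0,0,0],[-7,34,0,0,0,0],[-5,24,0,0,0,0]]
  ],
  "jaw": 70
}}

```text
time: 60.95
eef_pos: [0.5309, 0.3316, 0.2184]
eef_rot: [[-0.979, -0.204, -0.001], [-0.204, 0.979, 0.0], [0.001, 0.001, -1.0]]
ft_force: [1.5, 0.0, -0.1]
width: 0.07
grasp_force: 0.0
```

Emit:
{"op": "move_arm", "data": {
  "commands": [
    [[-2,8,0,0,0,0],[0,0,0,0,0,0],[0,0,0,0,0,0],[0,0,0,0,0,0]]
  ]
}}

```text
time: 61.28
eef_pos: [0.5324, 0.3352, 0.2189]
eef_rot: [[-0.979, -0.203, -0.001], [-0.203, 0.979, -0.001], [0.001, -0.001, -1.0]]
ft_force: [-0.5, 0.4, -0.9]
width: 0.0701
grasp_force: 0.0
```

```bash
python3 plan.py 101.8 533.3 333.9 90; python3 look.py 9
python3 - <<'E'
from h import *
for n in("top","side"):
    p=np.load(n+"9.npz")["p"]; print(n,*[slotfit(n,p,c,(x,y,.023)) for c,x,y in(("red",.437,-.321),("yellow",.436,-.267),("blue",.534,-.264),("black",.535,-.319))])
p=np.load("side9.npz")["p"];t=np.load("top9.npz")["p"]
W=np.hstack([cv2.resize(p[100:180,265:378],(450,320),interpolation=cv2.INTER_CUBIC),cv2.resize(t[165:270,328:404],(300,414),interpolation=cv2.INTER_CUBIC)[:320]]) if 0 else np.zeros((420,800,3),np.uint8)
W[:356,:500]=cv2.resize(p[100:180,265:378],(500,356),interpolation=cv2.INTER_CUBIC);W[:,500:]=cv2.resize(t[165:270,328:403],(300,420),interpolation=cv2.INTER_CUBIC)
cv2.imwrite("pics/z10.png",W[:,:,::-1])
E
```

```text
t 61.28 pos [532.4 335.2 218.9] ty 101.71 tilt z [-9.0e-04 -1.1e-03 -1.0e+00] w 70.1 gf 0.0 F [-0.5  0.4 -0.9] j6 14.6 nose 0.017
leg0: turn rz -0.002 rad; shift dx -0.6 dy -1.4 dz 128.9  len 129  j6~20 r 629
top (array([ 4.360e+02, -3.207e+02, -4.000e-01]), 0.15, 174) (array([ 436. , -267.3,   -1.9]), 0.11, 175) (array([ 534. , -264.2,   -2.7]), 1.02, 95) (array([ 536.4, -322.2,    2.8]), 0.21, 165)
side (array([ 439.3, -322.2,    3.1]), 0.24, 177) (array([ 438.8, -268.9,    2. ]), 0.18, 196) (array([ 536.5, -266.5,    6.8]), 0.67, 135) (array([ 538.5, -320.5,    5.4]), 0.2, 177)
```

View pics/z10.png

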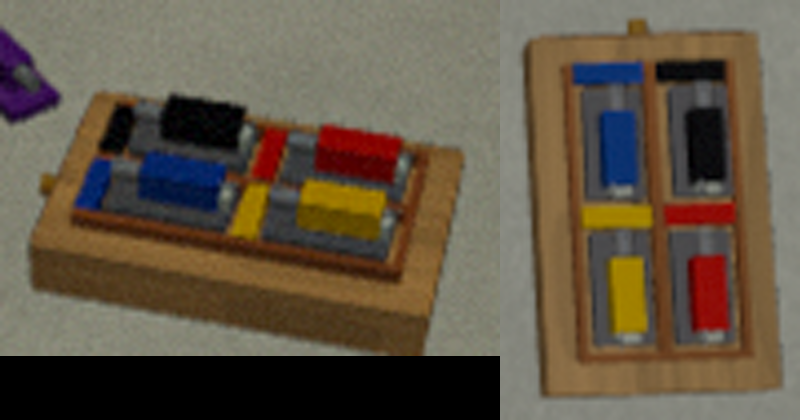

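Emit:
{"op": "move_arm", "data": {
  "commands": [
    [[0,-1,15,0,0,0],[0,0,30,0,0,0],[0,0,35,0,0,0],[0,0,25,0,0,0],[0,0,15,0,0,0],[0,0,8,0,0,0],[0,0,0,0,0,0],[0,0,0,0,0,0],[0,0,0,0,0,0]]
  ]
}}

```text
time: 62.13
eef_pos: [0.5345, 0.3357, 0.093]
eef_rot: [[-0.979, -0.204, 0.003], [-0.204, 0.979, 0.001], [-0.003, 0.001, -1.0]]
ft_force: [0.8, 0.7, -0.1]
width: 0.0698
grasp_force: 0.0
```

```bash
python3 plan.py 101.8 533.3 333.9 57
```

```text
t 62.13 pos [534.5 335.7  93. ] ty 101.76 tilt z [ 0.0027  0.0013 -1.    ] w 69.8 gf 0.0 F [ 0.8  0.7 -0.1] j6 14.5 nose 0.017
leg0: turn rz -0.001 rad; shift dx 1.5 dy -1.5 dz 36.0  len 36  j6~20 r 629
```

Emit:
{"op": "move_arm", "data": {
  "commands": [
    [[0,-1.5,8,0,0,0],[0,0,12,0,0,0],[0,0,8,0,0,0],[0,0,4,0,0,0],[0,0,2,0,0,0],[0,0,0,0,0,0],[0,0,0,0,0,0],[0,0,0,0,0,0]]
  ]
}}

```text
time: 62.8
eef_pos: [0.5337, 0.3342, 0.0575]
eef_rot: [[-0.979, -0.205, 0.001], [-0.205, 0.979, 0.0], [-0.001, 0.0, -1.0]]
ft_force: [-0.2, -0.3, 0.6]
width: 0.07
grasp_force: 0.0
```

Emit:
{"op": "move_arm", "data": {
  "commands": [
    [[0,0,0,0,0,0],[0,0,0,0,0,0],[0,0,0,0,0,0],[0,0,0,0,0,0],[0,0,0,0,0,0],[0,0,0,0,0,0],[0,0,0,0,0,0],[0,0,0,0,0,0],[0,0,0,0,0,0],[0,0,0,0,0,0]]
  ],
  "jaw": 15,
  "squeeze": 60
}}

```text
time: 63.63
eef_pos: [0.5338, 0.3341, 0.0578]
eef_rot: [[-0.979, -0.204, 0.001], [-0.204, 0.979, 0.0], [-0.001, 0.0, -1.0]]
ft_force: [-0.3, -0.1, 5.0]
width: 0.0226
grasp_force: 61.8
```

Emit:
{"op": "move_arm", "data": {
  "commands": [
    [[0,0,-2,0,0,0],[0,0,-4,0,0,0],[0,0,-6,0,0,0],[0,0,-10,0,0,0],[0,0,-16,0,0,0],[0,0,-20,0,0,0],[0,0,-24,0,0,0],[0,0,-26,0,0,0],[0,0,-26,0,0,0],[0,0,-22,0,0,0],[0,0,-16,0,0,0],[0,0,-10,0,0,0],[0,0,-4,0,0,0],[0,0,0,0,0,0],[0,0,0,0,0,0],[0,0,0,0,0,0]]
  ]
}}

```text
time: 64.97
eef_pos: [0.5324, 0.3335, 0.2413]
eef_rot: [[-0.979, -0.205, -0.003], [-0.205, 0.979, -0.001], [0.003, -0.001, -1.0]]
ft_force: [-0.0, 0.2, -4.1]
width: 0.0227
grasp_force: 60.7
```

```bash
python3 plan.py 91.3 489.6 -292.7 242; python3 look.py 10
python3 - <<'E'
from h import *
s=arm.read_state();e=np.array(s["eef_pos"])
for n in("side","top"):
    D=np.load(n+"10.npz");w=cloud(n,D["d"]); k=(w[...,2]>e[2]-.075)&(w[...,2]<e[2]-.02)&(np.hypot(w[...,0]-e[0],w[...,1]-e[1])<.15); print(n,k.sum())
p=np.load("side10.npz")["p"];print(proj("side",[e]))
cv2.imwrite("pics/z11.png",p[150:400,60:360][:,:,::-1])
E
```

```text
t 64.97 pos [532.4 333.5 241.3] ty 101.8 tilt z [-0.003  -0.0015 -1.    ] w 22.7 gf 60.7 F [-0.   0.2 -4.1] j6 14.4 nose 0.017
leg0: turn rz 0.183 rad; shift dx 57.0 dy -625.1 dz -0.7  len 628  j6~-32 r 570
side 1643
top 328
[[206.62057979 294.11874773]]
```

View pics/z11.png

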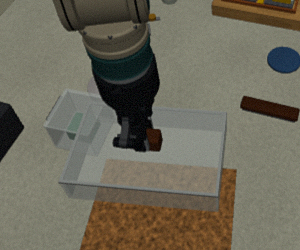

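Emit:
{"op": "move_arm", "data": {
  "commands": [
    [[0,0,0,0,0,0.061],[0,0,0,0,0,0.061],[0,0,0,0,0,0.061],[1,-10,0,0,0,0],[1.5,-18,0,0,0,0],[2.5,-25,0,0,0,0],[2.8,-31,0,0,0,0],[2.8,-31,0,0,0,0],[2.8,-31,0,0,0,0],[2.8,-31,0,0,0,0],[2.8,-31,0,0,0,0],[2.8,-31,0,0,0,0],[2.8,-31,0,0,0,0],[2.8,-31,0,0,0,0],[2.8,-31,0,0,0,0],[2.8,-31,0,0,0,0],[2.8,-31,0,0,0,0],[2.8,-31,0,0,0,0],[2.8,-31,0,0,0,0],[2.8,-31,0,0,0,0]]
  ]
}}

```text
time: 66.73
eef_pos: [0.4991, -0.1556, 0.2428]
eef_rot: [[-1.0, -0.024, -0.001], [-0.024, 1.0, 0.0], [0.001, 0.0, -1.0]]
ft_force: [0.2, 0.1, -4.0]
width: 0.022
grasp_force: 60.7
```

Emit:
{"op": "move_arm", "data": {
  "commands": [
    [[2.8,-31,0,0,0,0],[2.5,-30,0,0,0,0],[2.2,-26,0,0,0,0],[2,-20,0,0,0,0],[1.5,-14,0,0,0,0],[1,-9,0,0,0,0],[0,-5,0,0,0,0],[0,0,10,0,0,0],[0,0,20,0,0,0],[0,0,25,0,0,0],[0,0,25,0,0,0],[0,0,16,0,0,0],[0,0,8,0,0,0],[0,0,0,0,0,0],[0,0,0,0,0,0],[0,0,0,0,0,0],[0,0,0,0,0,0]]
  ]
}}

```text
time: 68.15
eef_pos: [0.4928, -0.2898, 0.141]
eef_rot: [[-1.0, -0.023, 0.003], [-0.023, 1.0, -0.002], [-0.003, -0.002, -1.0]]
ft_force: [0.5, 0.4, -3.7]
width: 0.0226
grasp_force: 60.6
```

```bash
python3 plan.py 91.3 491 -292.7 96; python3 look.py 11
python3 - <<'E'
from h import *
p=np.load("side11.npz")["p"]
cv2.imwrite("pics/z12.png",cv2.resize(p[60:190,250:390],(646,600),interpolation=cv2.INTER_CUBIC)[:,:,::-1])
E
```

```text
t 68.15 pos [ 492.8 -289.8  141. ] ty 91.34 tilt z [ 0.0028 -0.002  -1.    ] w 22.6 gf 60.6 F [ 0.5  0.4 -3.7] j6 -38.3 nose 0.017
leg0: turn rz 0.001 rad; shift dx 1.9 dy -2.9 dz 45.0  len 45  j6~-32 r 572
```

View pics/z12.png

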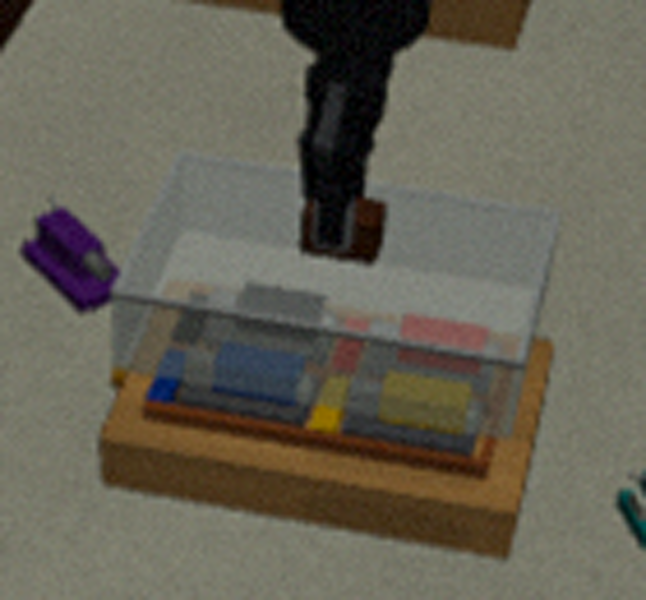

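Emit:
{"op": "move_arm", "data": {
  "commands": [
    [[0.5,-2.5,6,0,0,0],[0,0,8,0,0,0],[0,0,8,0,0,0],[0,0,5,0,0,0],[0,0,2,0,0,0],[0,0,0,0,0,0],[0,0,0,0,0,0],[0,0,0,0,0,0]]
  ]
}}

```text
time: 68.92
eef_pos: [0.4913, -0.2918, 0.1104]
eef_rot: [[-1.0, -0.023, 0.0], [-0.023, 1.0, -0.0], [-0.0, -0.0, -1.0]]
ft_force: [0.0, -0.0, -4.6]
width: 0.0224
grasp_force: 60.7
```

Emit:
{"op": "move_arm", "data": {
  "commands": [
    [[0,0,3,0,0,0],[0,0,3,0,0,0],[0,0,2,0,0,0],[0,0,2,0,0,0],[0,0,1,0,0,0],[0,0,0,0,0,0],[0,0,0,0,0,0]]
  ]
}}

```text
time: 69.5
eef_pos: [0.491, -0.2916, 0.0991]
eef_rot: [[-1.0, -0.023, -0.0], [-0.023, 1.0, 0.0], [0.0, 0.0, -1.0]]
ft_force: [0.8, -0.1, -4.9]
width: 0.0225
grasp_force: 60.7
```

Emit:
{"op": "move_arm", "data": {
  "commands": [
    [[0,-0.7,0.7,0,0,0],[0,0,0.7,0,0,0],[0,0,0.7,0,0,0],[0,0,0.7,0,0,0],[0,0,0.5,0,0,0],[0,0,0,0,0,0],[0,0,0,0,0,0]]
  ]
}}

```text
time: 70.08
eef_pos: [0.4911, -0.2923, 0.0959]
eef_rot: [[-1.0, -0.023, -0.0], [-0.023, 1.0, 0.0], [0.0, 0.0, -1.0]]
ft_force: [-0.5, 0.1, -3.8]
width: 0.0228
grasp_force: 60.7
```

Emit:
{"op": "move_arm", "data": {
  "commands": [
    [[0,0,0.5,0,0,0],[0,0,0.5,0,0,0],[0,0,0,0,0,0],[0,0,0,0,0,0]]
  ]
}}

```text
time: 70.42
eef_pos: [0.4911, -0.2923, 0.0949]
eef_rot: [[-1.0, -0.023, -0.0], [-0.023, 1.0, 0.0], [0.0, 0.0, -1.0]]
ft_force: [-0.3, -0.2, -4.6]
width: 0.0227
grasp_force: 60.7
```

Emit:
{"op": "move_arm", "data": {
  "commands": [
    [[0,0,0.5,0,0,0],[0,0,0,0,0,0],[0,0,0,0,0,0]]
  ]
}}

```text
time: 70.67
eef_pos: [0.4912, -0.2924, 0.0948]
eef_rot: [[-1.0, -0.023, 0.0], [-0.023, 1.0, -0.0], [-0.0, -0.0, -1.0]]
ft_force: [-0.7, 1.6, -1.2]
width: 0.0224
grasp_force: 61.1
```

Contact where predicted; settle half a millimetre more, then release and rise.

Emit:
{"op": "move_arm", "data": {
  "commands": [
    [[0,0,0.5,0,0,0],[0,0,0,0,0,0],[0,0,0,0,0,0]]
  ]
}}

```text
time: 70.92
eef_pos: [0.4912, -0.2924, 0.0947]
eef_rot: [[-1.0, -0.023, 0.0], [-0.023, 1.0, -0.0], [-0.0, -0.0, -1.0]]
ft_force: [-3.0, 2.3, 6.2]
width: 0.0223
grasp_force: 61.8
```

Emit:
{"op": "move_arm", "data": {
  "commands": [
    [[0,0,0,0,0,0],[0,0,0,0,0,0],[0,0,0,0,0,0],[0,0,0,0,0,0],[0,0,0,0,0,0],[0,0,-4,0,0,0],[0,0,-10,0,0,0],[0,0,-20,0,0,0],[0,0,-30,0,0,0],[0,0,-30,0,0,0],[0,0,-20,0,0,0],[0,20,-10,0,0,0],[0,36,0,0,0,0],[0,36,0,0,0,0],[0,36,0,0,0,0],[0,36,0,0,0,0],[0,36,0,0,0,0],[0,20,0,0,0,0],[0,0,0,0,0,0]]
  ],
  "jaw": 55
}}

```text
time: 72.5
eef_pos: [0.4855, -0.0689, 0.219]
eef_rot: [[-1.0, -0.028, 0.001], [-0.028, 1.0, 0.001], [-0.001, 0.001, -1.0]]
ft_force: [-1.2, -0.3, -0.9]
width: 0.0546
grasp_force: 0.0
```

```bash
python3 look.py 12
python3 - <<'E'
from h import *
p=np.load("side12.npz")["p"];t=np.load("top12.npz")["p"];w=cloud("top",np.load("top12.npz")["d"])
W=np.zeros((420,800,3),np.uint8)
W[:392,:490]=cv2.resize(p[90:186,258:378],(490,392),interpolation=cv2.INTER_CUBIC);W[:,490:]=cv2.resize(t[165:270,328:405],(310,420),interpolation=cv2.INTER_CUBIC)
cv2.imwrite("pics/z13.png",W[:,:,::-1])
K=w[(abs(w[...,0]-.49)<.1)&(abs(w[...,1]+.292)<.06)&(w[...,2]>.085)&(w[...,2]<.105)]
A=np.c_[K[:,:2]-K[:,:2].mean(0),np.ones(len(K))];print("cover top plane slope/height",np.linalg.lstsq(A,K[:,2],rcond=None)[0].round(4),len(K))
s=arm.read_state();print(s["time"],s["ft_force"])
E
```

```text
cover top plane slope/height [-0.0001  0.0009  0.0937] 3298
72.6 [ 0.44138399 -0.5604639  -0.07580662]
```

View pics/z13.png

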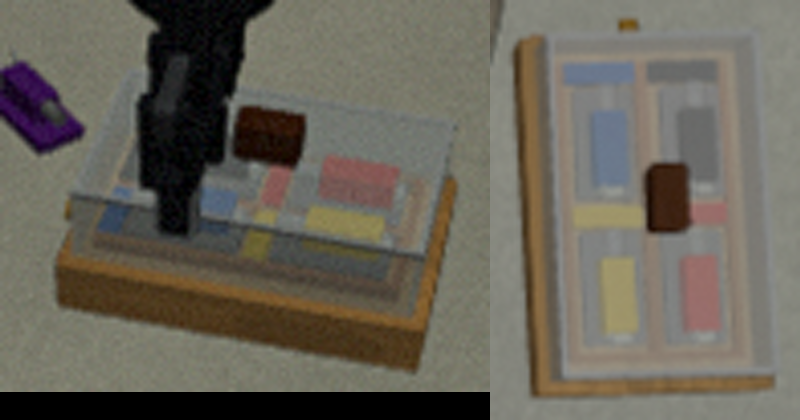

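The top of the cover is level at 93.7 mm, against 94 mm expected, so its rim is seated around the fences. All four headshells are in their slots, and the robot is clear of everything. I'm handing in.

```bash
python3 -c "
from rig import arm
print(arm.hand_in())"
```

```text
the job is handed in; nothing more can be done
None
```

I stood the cover on the cork mat, put all four headshells flat in their colour-matched slots with collars toward the end blocks, set the cover back level on the organiser's deck, and handed the job in at about 73 s; no verdict came back.

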